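# Turn the offer marker yellow side up in front of the blue case

## Robot

A 7-joint arm with a two-finger parallel gripper is mounted at the origin on the work surface. World frame = base frame: x ahead of the robot, y to its left, z up, the work surface at z = 0. Lengths are in m, angles in rad, forces in N, time in s.
With the tool pointing down it reaches from about 0.4 to 0.85 m from the base axis. Payload 4.5 kg.
Tool frame: the origin (TCP) lies at the very end of the fingers, on their centre line; the grasp point (between the pads) lies 19 mm behind it; x points along the fingers, z is the direction in which the jaws open and shut, and the axes are right-handed (so a half turn about x gives the same grasp; the last joint's range is limited). The gripper opens to 88 mm and grips with 3 to 60 N. Pads are 18 mm wide; open, the fingers measure 123 mm over their backs; the gripper's body (75 mm by 187 mm) begins 45 mm behind the grasp point.
Start: joints at [-1.092, 0.689, -0.195, 1.565, 0.157, 0.902, -0.215], TCP at [0.269, 0.564, 0.239] pointing down, gripper open.
Joint ranges: [-3.01, 3.01], [-0.46, 2.08], [-1.47, 1.51], [0.13, 2.56], [-1, 4.14], [0.04, 2.09], [-2.66, 2.66]. Speed limits (rad/s): [2.57, 2.57, 3.14, 3.14, 3.14, 3.14, 3.14].

## Interface

Orientations are given as [roll, pitch, yaw] about the fixed x, y, z axes, in that order (R = Rz(yaw) Ry(pitch) Rx(roll)).
In Python, from cell import bot, cams, finish_job gives the robot as it stands.
- The arm moves only by the tool arm_command, never from a script. Its argument "increments" is a list of rows, each a list of 7 numbers: the shift along the tool's x, y, z in m, then the turn, a rotation vector about the tool's x, y, z in degrees, then the opening, from 0 (shut) to 1 (fully open). In form: [[x, y, z, rx, ry, rz, hand], ...]. A call has 1 to 10 rows; each row shifts and turns the commanded pose from where the row before left it, along the tool's axes as they then stand; what a row does not reach is not made up. A row lasts 1/10 s, in which the tool goes at most 50 mm and 8.59 degrees, less where a joint would pass 70% of its speed; a pose out of reach is approached as far as the arm can. A call is refused whole if a number of a shift passes 0.05 or a number of a turn 8.59, either way. A call with a gripper value outside its range is refused whole. The fingers move at their own pace and stop on an object; the grip force is fixed at half the most. Time passes only in rows, so rows that do not move let the fingers close. It gives the time, the measured TCP pose, the force and the opening at its end, in the units of the state.
- bot.sense(): the state, without advancing time (a new reading comes with each control period).
- cams.read_camera(name): name is "scene" or "top"; returns the picture (420x560x3 uint8, red, green, blue); there is no depth.
- cams.camera_info(name): a dict with "K" (3x3 intrinsics, pixels), "extrinsics" (4x4, takes a point from world to camera coordinates). Camera axes: x right, y down, z forward; pixel columns grow to the right and rows downward; lengths in m; the calibration is good to about 2 mm. A picture is of the moment at which its call begins. camera_info takes no time and is no camera call.
- finish_job(): hands the job in, once; it reports no verdict.
The state is a dict: "time_s": time; "joint_positions": joint angles; "qd": joint speeds; "effort": joint torques, N m; "ee_pos": TCP position; "tool_rot": TCP orientation; "ft_force": force on the tool from outside, world axes, zero at the start; "torque": the same for the moment, N m; "grip_width": opening from 0.0 (shut) to 1.0 (fully open).
Only numpy, scipy, OpenCV 4.12 (cv2) and the standard library are available. Lean on these libraries where they do the work, as an engineer would, in place of code of your own. Each camera call takes 0.05 s, during which the arm holds its last target.

## Task

Put the blue case on offer: roll the six-sided marker until its yellow flat faces up, and leave it lying on the table at the middle of the front edge of the riser that carries the blue case, touching that edge and square with it. Bring it up gently, without shoving the riser, and leave the other riser, the sticker roll, the cash tin and the mug where they are.

Things in the scene. Friction and masses are not known exactly. Their poses are not given: they have to be found in the camera images.
- marker: White hexagonal prism, 44 mm across flats, 50.8 mm across edges, 60 mm long, 60-130 g, loose. Origin at its centre (22 mm up when lying on a flat); x along its length, +z out of the yellow flat, -z out of the black flat opposite; each end has a yellow and a black tab by those flats. It starts lying on a white flat in any heading, yellow two flats away from the top (60 deg a flat).
- blue_riser: Wooden display riser with a blue case lying on it: 150 mm deep (its x) by 200 mm wide (its y), 32 mm high; the case on top, set back 17 mm from the front edge, reaches 46 mm. Loose, about 0.65 kg: it slides when pushed with more than about 3 to 5 N. Origin at the centre of its underside; +x points from its front face into the riser, away from the robot, +z up.
- blue_riser_front (a point): Middle of the foot of the blue riser's upright front face (at table height); axes as the riser's, so +x points into the riser and +y along its front edge.
- green_riser: The same riser with a green case on it, not to be disturbed. Origin at the centre of its underside; axes as the blue one's. The two risers may stand either way round, left or right.
- sticker_roll: Orange sticker roll lying flat, 72 mm across, 26 mm high, loose; origin at the centre of its underside, z up.
- cash_tin: Grey tin with a red lid, 92 mm (its x) by 122 mm (its y), 49 mm high, loose; origin at the centre of its underside, z up.
- mug: White cup without handle, 60 mm across the rim, 75 mm high, standing, loose; origin at the centre of its underside, z up.
There are look-alikes about, which are no part of the job. Leave any green or pink look-alike of the marker alone.

How it is judged:
By the outcome, as a careful person would: the job done as asked, in the order asked, and still so for the second after the job is handed in, with the robot touching nothing.
It also fails if it takes over 67 s, if anything falls off the work surface, if the arm or the gripper's body presses on something with over 40 N, if the wrist force passes 120 N, or if a joint passes its speed limit or range.

## Working session

There is one attempt and no reset: what is moved stays moved. The work goes in short steps, Python scripts to look and compute and a tool call to move; the robot and the scene stay as the last step left them, time stands still between calls to the robot, and variables do not carry over. Pictures are saved under pics/ and viewed, and the job is handed in when it is done.

Besides the shell and the picture viewer there is one more tool, called after "Call:" by a JSON object that holds its "fn" and its "kwargs", one argument or row to a line. arm_command: Moves the arm, as the interface text tells. Its arguments: {"type":"object","properties":{"increments":{"type":"array"}},"required":["increments"]}

```bash
ls; mkdir -p pics
python3 - <<'E'
from cell import bot,cams
import cv2,numpy as np
for n in("scene","top"):
    im=cams.read_camera(n); cv2.imwrite(f"pics/{n}0.png",im[:,:,::-1])
    i=cams.camera_info(n); print(n,np.round(i["K"],2).tolist(),np.round(i["extrinsics"],4).tolist())
s=bot.sense(); print({k:np.round(v,3).tolist() for k,v in s.items()})
E
```

```text
pics
scene [[420.92, 0.0, 276.4], [0.0, 420.92, 205.78], [0.0, 0.0, 1.0]] [[-0.1503, 0.9886, 0.007, 0.086], [0.8277, 0.1297, -0.546, -0.4391], [-0.5407, -0.0763, -0.8378, 1.4548], [0.0, 0.0, 0.0, 1.0]]
top [[409.25, 0.0, 275.62], [0.0, 409.25, 210.72], [0.0, 0.0, 1.0]] [[0.0065, -0.9999, 0.0151, -0.0027], [-0.9855, -0.0089, -0.1696, 0.554], [0.1697, -0.0138, -0.9854, 1.0634], [0.0, 0.0, 0.0, 1.0]]
{'time_s': 0.1, 'joint_positions': [-1.092, 0.69, -0.195, 1.566, 0.157, 0.902, -0.215], 'qd': [0.001, -0.003, -0.0, -0.003, -0.002, 0.001, -0.0], 'effort': [-0.003, -52.851, -1.271, -15.384, -0.053, 0.002, 0.0], 'ee_pos': [0.269, 0.564, 0.238], 'tool_rot': [-3.086, 1.569, -1.96], 'ft_force': [-0.168, 0.844, 0.142], 'torque': [0.018, 0.011, -0.006], 'grip_width': 1.005}
```

View pics/scene0.png

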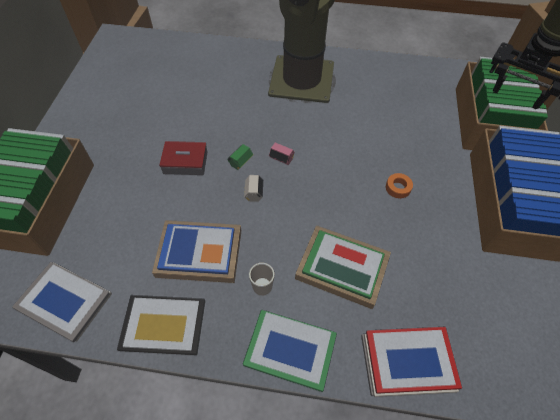

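View pics/top0.png

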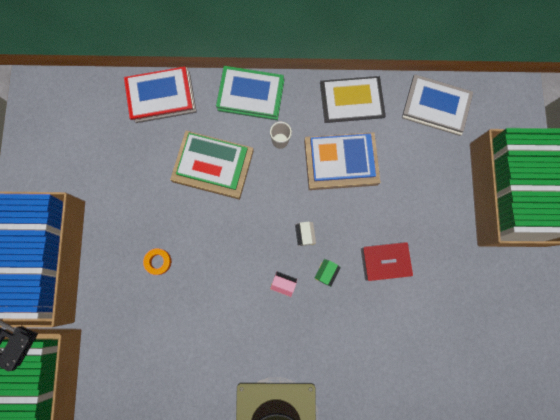

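The marker is at top (305,233) and scene (254,187). The blue riser is at top (342,160), with the mug next to it at (281,134). I'll zoom in.

Run:
```python
import cv2,numpy as np
a=cv2.imread("pics/scene0.png")[165:210,225:285];b=cv2.imread("pics/top0.png")[210:255,275:335]
c=cv2.imread("pics/top0.png")[120:200,290:397]
f=lambda i,s:cv2.resize(i,None,fx=s,fy=s,interpolation=cv2.INTER_NEAREST)
o=np.zeros((590,800,3),np.uint8)
x=f(a,6);o[:x.shape[0],:x.shape[1]]=x
x=f(b,6);o[:x.shape[0],400:400+x.shape[1]]=x
x=f(c,4)[:310];o[280:280+x.shape[0],:x.shape[1]]=x
cv2.imwrite("pics/z0.png",o)
```

```text
(no output)
```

View pics/z0.png

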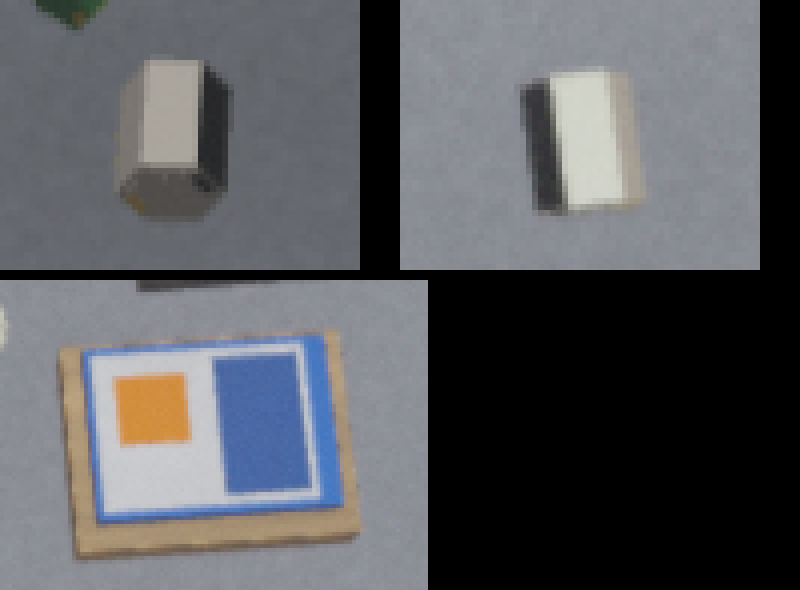

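```bash
cat > h.py <<'E'
import numpy as np,cv2
from scipy.spatial.transform import Rotation as Ro
from cell import bot,cams
def ray(n,px,z):
    i=cams.camera_info(n);K=np.array(i["K"]);E=np.array(i["extrinsics"]);R=E[:3,:3];C=-R.T@E[:3,3]
    px=np.atleast_2d(px).astype(float)
    d=(np.linalg.inv(K)@np.c_[px,np.ones(len(px))].T).T@R
    return (C+d*((z-C[2])/d[:,2])[:,None])[:,:2]
def proj(n,P):
    i=cams.camera_info(n);K=np.array(i["K"]);E=np.array(i["extrinsics"])
    q=(K@(E[:3,:3]@np.atleast_2d(P).T+E[:3,3:])).T
    return q[:,:2]/q[:,2:]
def grab(n,name):
    im=cams.read_camera(n)[:,:,::-1].copy(); cv2.imwrite(f"pics/{name}.png",im); return im
def quad(mask):
    c=max(cv2.findContours(mask.astype(np.uint8)*255,cv2.RETR_EXTERNAL,cv2.CHAIN_APPROX_NONE)[0],key=cv2.contourArea)
    h=cv2.convexHull(c); box=cv2.boxPoints(cv2.minAreaRect(c)); return c,h,box
def state():
    s=bot.sense(); R=Ro.from_euler("xyz",s["tool_rot"]).as_matrix()
    return s,np.array(s["ee_pos"]),R
E
python3 - <<'E'
from h import *
s,p,R=state();print(p,np.round(R,3).tolist())
for n in("top","scene"):
    im=cv2.imread(f"pics/{n}0.png");hsv=cv2.cvtColor(im,cv2.COLOR_BGR2HSV)
    # riser: saturated region in window
    w=np.zeros(im.shape[:2],bool)
    if n=="top": w[125:200,298:390]=1
    else: w[212:290,145:248]=1
    m=(hsv[...,1]>75)&w
    c,h,box=quad(cv2.morphologyEx(m.astype(np.uint8),cv2.MORPH_CLOSE,np.ones((9,9))))
    ap=cv2.approxPolyN(h,4)[0]
    print(n,"riser",ap.tolist(),"z0",np.round(ray(n,ap,0),4).tolist(),"z32",np.round(ray(n,ap,.032),4).tolist())
    w[:]=0
    if n=="top": w[215:250,285:325]=1
    else: w[172:205,240:268]=1
    g=im.min(2); 
    print(g[222:246:3,292:320] if n=="top" else g[172:204:3,240:268])
E
```

```text
[0.26872691 0.56367574 0.23800789] [[-0.001, -0.903, 0.43], [-0.001, 0.43, 0.903], [-1.0, -0.0, -0.002]]
top riser [[379, 184], [309, 189], [305, 138], [373, 133]] z0 [[0.6428, -0.2957], [0.6261, -0.0941], [0.7787, -0.0835], [0.7965, -0.2836]] z32 [[0.6351, -0.287], [0.6188, -0.091], [0.7671, -0.0807], [0.7844, -0.2752]]
[[142 143 142 140 138 138 138 146 170 174 180 181 189 189 192 191 190 174
  152 150 148 143 142 141 142 142 140 139]
 [141 141 132  94  63  58  56  81 156 194 201 200 201 200 199 199 199 186
  159 148 145 147 140 135 135 136 138 137]
 [138 139 137 100  67  55  56  65 122 187 200 200 202 201 200 199 200 198
  169 150 149 148 143 137 138 139 138 139]
 [140 138 138 117  73  54  58  55  87 179 198 201 201 200 201 201 200 199
  180 157 148 148 146 138 140 138 136 136]
 [137 139 138 133  88  55  50  53  67 132 192 199 200 200 201 200 201 201
  198 163 149 146 148 142 136 138 136 135]
 [141 140 139 136 104  66  54  52  54 101 191 200 201 201 201 202 201 202
  198 179 157 149 147 147 142 137 137 140]
 [137 136 139 136 132  80  60  53  56  74 155 195 201 201 201 203 202 201
 
[... 968 characters left out ...]
 99 101 101 100 100 112 111 114 127 156 156 157 158 156 157 157 157 150
   51  40  39  40  50  98 101 102 102  99]
 [100 100 100 102 108 112 112 114 135 157 157 156 157 156 157 157 157 151
   41  40  39  42  53  99  99 101 100 100]
 [100 100 100 103 111 112 112  98  85  83  89  88  89  89  89  98  88  89
   65  49  41  42  58 100 100 100 101 102]
 [100 101  98 101 107  81  87  80  76  75  75  75  74  75  76  75  75  71
   57  41  57  67  69 102 101 101 101 101]
 [ 99 100  98 100 100  98  94  62  52  63  75  75  74  75  76  75  76  75
   76  77  89 101 102 102 101 102 100 101]
 [104 103 100 100 100 102 103 102 101  98 100 100  97  97  97  99  99  98
   99 103 103 102 101 103 103 102 102 101]]
```

Run:
```python
from h import *
T=cv2.imread("pics/top0.png");S=cv2.imread("pics/scene0.png")
a=cv2.resize(T[125:200,298:390],None,fx=8,fy=8,interpolation=cv2.INTER_NEAREST)
cv2.imwrite("pics/z1.png",a)
b=cv2.resize(S[212:290,145:248],None,fx=7,fy=7,interpolation=cv2.INTER_NEAREST)
cv2.imwrite("pics/z2.png",b)
for c in(320,345,370): print("top",c,T[178:194,c].tolist())
for c in(185,215): print("sc",c,S[216:232,c].tolist(), S[268:286,c].tolist())
```

```text
top 320 [[197, 149, 124], [188, 121, 81], [142, 97, 85], [113, 132, 150], [115, 144, 167], [118, 148, 172], [116, 148, 171], [115, 147, 170], [115, 143, 165], [89, 112, 129], [82, 96, 112], [109, 112, 121], [143, 138, 138], [153, 145, 142], [153, 145, 143], [151, 143, 141]]
top 345 [[144, 97, 81], [113, 121, 133], [114, 139, 159], [113, 140, 163], [114, 141, 165], [114, 143, 167], [115, 144, 165], [97, 126, 148], [83, 101, 120], [94, 104, 117], [139, 133, 137], [148, 141, 139], [150, 142, 140], [153, 143, 142], [155, 146, 146], [154, 147, 146]]
top 370 [[109, 130, 149], [114, 141, 163], [119, 148, 169], [118, 148, 170], [114, 146, 168], [107, 139, 162], [84, 106, 126], [88, 98, 113], [139, 134, 135], [152, 144, 143], [150, 142, 140], [150, 143, 140], [152, 144, 142], [151, 144, 142], [150, 141, 140], [148, 139, 137]]
sc 185 [[113, 106, 104], [111, 105, 102], [112, 106, 104], [112, 106, 104], [114, 108, 105], [102, 105, 109], [93, 108, 123], [91, 109, 126], [91, 99, 109], [132, 88, 74], [157, 130, 118], [164, 156, 151], [150, 131, 122], [128, 89, 73], [121, 74, 55], [121, 74, 55]] [[153, 98, 71], [129, 78, 56], [88, 58, 47], [76, 63, 58], [93, 108, 123], [95, 115, 133], [92, 114, 134], [69, 83, 97], [57, 66, 77], [57, 65, 75], [58, 66, 76], [65, 73, 81], [102, 99, 98], [109, 104, 102], [110, 105, 103], [112, 106, 103], [111, 106, 102], [111, 106, 103]]
sc 215 [[111, 106, 103], [110, 105, 103], [113, 107, 104], [112, 106, 103], [112, 106, 103], [112, 106, 103], [109, 104, 101], [99, 106, 114], [91, 108, 123], [90, 108, 124], [94, 92, 96], [135, 87, 68], [157, 130, 118], [165, 158, 154], [167, 163, 160], [166, 162, 159]] [[163, 159, 157], [157, 126, 112], [155, 99, 72], [129, 79, 57], [87, 57, 46], [74, 61, 56], [92, 106, 120], [92, 111, 127], [89, 110, 128], [67, 81, 94], [57, 66, 76], [57, 66, 77], [57, 65, 75], [65, 71, 79], [103, 99, 98], [111, 105, 102], [111, 105, 103], [111, 105, 102]]
```

View pics/z1.png

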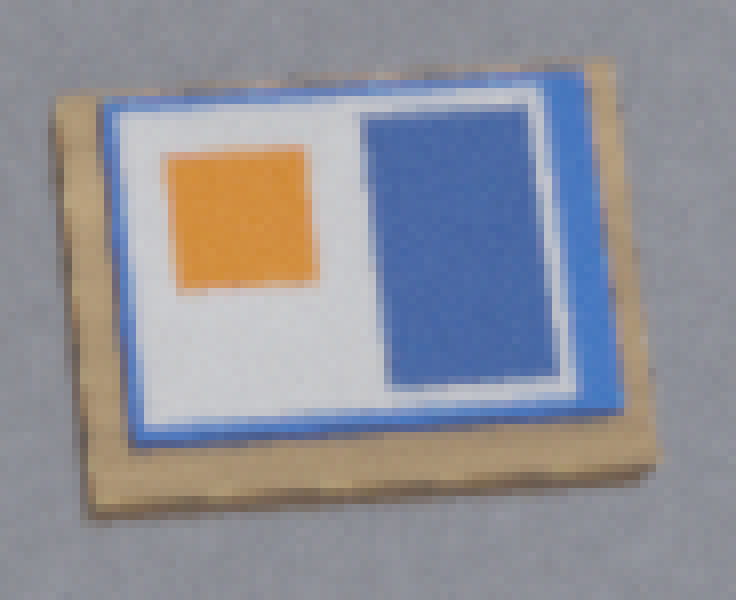

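View pics/z2.png

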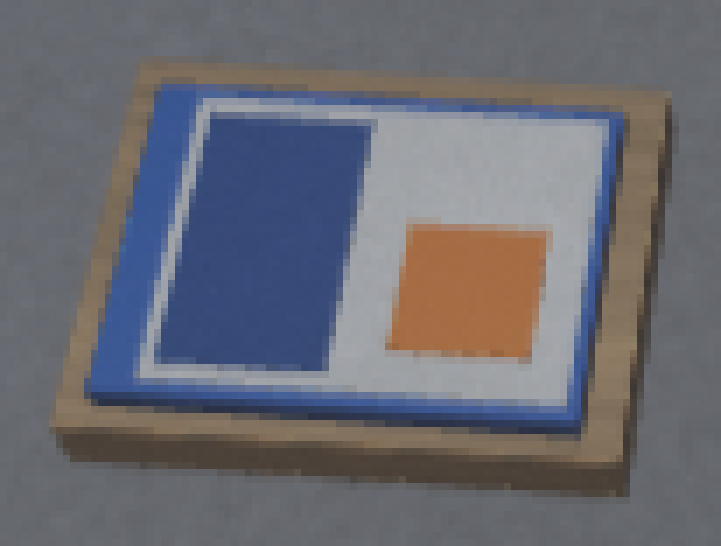

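```bash
cat >> h.py <<'E'
def cross(v,t,first=True,rise=True):
    v=np.asarray(v,float)
    k=np.where((v[:-1]<t)&(v[1:]>=t) if rise else (v[:-1]>=t)&(v[1:]<t))[0]
    if len(k)==0: return None
    k=k[0] if first else k[-1]
    return k+(t-v[k])/(v[k+1]-v[k])
def line(P):
    P=np.array(P);
    for _ in range(3):
        c=P.mean(0);d=np.linalg.svd(P-c)[2][0];r=np.abs((P-c)@[-d[1],d[0]]);k=r<=max(2.5*np.median(r),.1)
        P=P[k]
    return c,d,r.max()
def wood_front(im,n):
    w=im[...,2].astype(float)-im[...,0]
    out={}
    if n=="top":
        f=[(c,180+cross(w[180:200,c],5,False,False)) for c in range(315,374)]
        b=[(c,125+cross(w[125:150,c],5,True,True)) for c in [*range(306,311),370,371,372]]
        l=[(298+cross(w[r,298:330],5,True,True),r) for r in range(142,184)]
        rt=[(360+cross(w[r,360:392],5,False,False),r) for r in range(138,180)]
        zs=(0,.032,0,.032)
    else:
        f=[(c,214+cross(w[214:240,c],2,True,True)) for c in range(170,236)]
        b=[(c,262+cross(w[262:290,c],2,False,False)) for c in range(160,228)]
        l=[(225+cross(w[r,225:248],2,False,False),r) for r in range(232,275)]
        rt=[(145+cross(w[r,145:175],2,True,True),r) for r in range(230,268)]
        zs=(.032,0,0,.032)
    for k,P,z in zip(("front","back","left","right"),(f,b,l,rt),zs):
        Q=ray(n,P,z);out[k]=line(Q)
    return out
E
python3 - <<'E'
from h import *
for n in("top","scene"):
    im=cv2.imread(f"pics/{n}0.png")
    o=wood_front(im,n)
    for k,(c,d,r) in o.items():
        print(n,k,np.round(c,4),"ang",round(np.degrees(np.arctan2(d[1],d[0]))%180,2),round(r,4))
    g=im.min(2).astype(float)
    if n=="top":
        L=[(292+cross(g[r,292:320],128),r) for r in range(224,243)]
        Rr=[(305+cross(g[r,305:320],174,True,False),r) for r in range(224,241)]
        A=[(c,215+cross(g[215:235,c],170)) for c in range(302,308)]
    else:
        L=[(245+cross(g[r,245:260],135),r) for r in range(178,191)]
        Rr=[(253+cross(g[r,253:268],98,True,False),r) for r in range(178,191)]
        A=[(c,168+cross(g[168:186,c],128)) for c in range(251,257)]
        B=[(c,185+cross(g[185:200,c],120,True,False)) for c in range(251,257)]
        c,d,r=line(ray(n,B,.044));print("farend",np.round(c,4),np.degrees(np.arctan2(d[1],d[0]))%180)
    for k,P in(("L",L),("R",Rr),("near",A)):
        c,d,r=line(ray(n,P,.044));print(n,k,np.round(c,4),np.round(d,3),np.degrees(np.arctan2(d[1],d[0]))%180,round(r,4))
E
```

```text
top front [ 0.6309 -0.1947] ang 94.75 0.0008
top back [ 0.7797 -0.1569] ang 94.5 0.0004
top left [ 0.7047 -0.0846] ang 4.81 0.0006
top right [ 0.7092 -0.2861] ang 4.43 0.0008
top L [ 0.4942 -0.0666] [-0.991 -0.132] 7.6038407028542565 0.0002
top R [ 0.4972 -0.0929] [-0.991 -0.136] 7.820055251191263 0.0004
top near [ 0.5257 -0.0769] [-0.096  0.995] 95.5055103869875 0.0002
scene front [ 0.6313 -0.1868] ang 94.87 0.0009
scene back [ 0.7816 -0.1766] ang 94.75 0.0008
scene left [ 0.6901 -0.0823] ang 4.83 0.0006
scene right [ 0.7247 -0.2805] ang 4.6 0.0004
farend [ 0.5262 -0.07  ] 98.83178869376388
scene L [ 0.5012 -0.0887] [0.989 0.15 ] 8.607990896359578 0.0003
scene R [ 0.4973 -0.0636] [0.991 0.136] 7.834316544521753 0.0004
scene near [ 0.4671 -0.0808] [-0.098  0.995] 95.61421655165448 0.0002
```

```bash
cat >> h.py <<'E'
from scipy.linalg import logm
def tool(yaw,lean):
    """jaw axis z at yaw (deg) horizontal; tool pointing down, then turned by lean deg about jaw axis"""
    y=np.radians(yaw); z=np.array([np.cos(y),np.sin(y),0]); x=np.array([0,0,-1.]); R=np.c_[x,np.cross(z,x),z]
    return Ro.from_rotvec(np.radians(lean)*z).as_matrix()@R
def plan(c,yaw,lean,N,beyond=.016,back=0.):
    """c: point between the pads to go to; TCP lies 'beyond' past it; back: retreat along the tool"""
    s,p,R=state(); Rt=tool(yaw,lean); pt=np.array(c)+Rt[:,0]*(beyond-back)
    T0=np.eye(4);T0[:3,:3]=R;T0[:3,3]=p;T1=np.eye(4);T1[:3,:3]=Rt;T1[:3,3]=pt
    X=np.real(logm(np.linalg.inv(T0)@T1))/N
    print("tcp target",np.round(pt,4),"dist",np.round(np.linalg.norm(pt-p),4),"N",N,
      "row",np.round([*X[:3,3],*np.degrees([X[2,1],X[0,2],X[1,0]])],4).tolist())
    return s
def show():
    s,p,R=state();print("t",round(s["time_s"],2),"p",np.round(p,4),"jawyaw",round(np.degrees(np.arctan2(R[1,2],R[0,2])),2),"x",np.round(R[:,0],3),"F",np.round(s["ft_force"],2),"w",round(s["grip_width"],3),"q",np.round(s["joint_positions"],2))
E
python3 - <<'E'
from h import *
# lean sign: want body (-x tool) toward -y for lean at yaw 7.9
R=tool(7.9,30);print(-R[:,0])
plan((.4966,-.078,.022),7.9,30,25,back=.13)
E
```

```text
[ 0.06872227 -0.49525473  0.8660254 ]
tcp target [ 0.5044 -0.1345  0.1207] dist 0.7461 N 25 row [-0.0035, -0.0297, -0.0097, 2.2103, -0.5956, 1.1018]
```

Call:
{"fn": "arm_command", "kwargs": {
  "increments": [
    [-0.0035,-0.0297,-0.0097,2.21,-0.6,1.1,1],
    [-0.0035,-0.0297,-0.0097,2.21,-0.6,1.1,1],
    [-0.0035,-0.0297,-0.0097,2.21,-0.6,1.1,1],
    [-0.0035,-0.0297,-0.0097,2.21,-0.6,1.1,1],
    [-0.0035,-0.0297,-0.0097,2.21,-0.6,1.1,1],
    [-0.0035,-0.0297,-0.0097,2.21,-0.6,1.1,1],
    [-0.0035,-0.0297,-0.0097,2.21,-0.6,1.1,1],
    [-0.0035,-0.0297,-0.0097,2.21,-0.6,1.1,1],
    [-0.0035,-0.0297,-0.0097,2.21,-0.6,1.1,1],
    [-0.0035,-0.0297,-0.0097,2.21,-0.6,1.1,1]
  ]
}}

```text
time_s: 1.1
ee_pos: [0.4547, 0.3121, 0.2427]
tool_rot: [1.266, 1.353, 2.003]
ft_force: [0.1, 0.0, -0.5]
grip_width: 0.999
```

Run:
```python
from h import *
show();plan((.4966,-.078,.022),7.9,30,15,back=.13)
```

```text
t 1.1 p [0.4547 0.3121 0.2427] jawyaw 41.84 x [-0.091  0.196 -0.976] F [ 0.06  0.02 -0.54] w 0.999 q [-0.37  0.6  -0.3   1.81 -0.07  0.71  0.17]
tcp target [ 0.5044 -0.1345  0.1207] dist 0.4656 N 15 row [-0.0033, -0.0298, -0.0101, 2.2058, -0.5865, 1.0947]
```

Call:
{"fn": "arm_command", "kwargs": {
  "increments": [
    [-0.0033,-0.0298,-0.0101,2.2,-0.6,1.1,1],
    [-0.0033,-0.0298,-0.0101,2.2,-0.6,1.1,1],
    [-0.0033,-0.0298,-0.0101,2.2,-0.6,1.1,1],
    [-0.0033,-0.0298,-0.0101,2.2,-0.6,1.1,1],
    [-0.0033,-0.0298,-0.0101,2.2,-0.6,1.1,1],
    [-0.0033,-0.0298,-0.0101,2.2,-0.6,1.1,1],
    [-0.0033,-0.0298,-0.0101,2.2,-0.6,1.1,1],
    [-0.0033,-0.0298,-0.0101,2.2,-0.6,1.1,1],
    [-0.0033,-0.0298,-0.0101,2.2,-0.6,1.1,1],
    [-0.0033,-0.0298,-0.0101,2.2,-0.6,1.1,1]
  ]
}}

```text
time_s: 2.1
ee_pos: [0.5256, 0.0132, 0.1781]
tool_rot: [1.462, 1.143, 1.805]
ft_force: [0.1, 0.3, -0.2]
grip_width: 1.0
```

Call:
{"fn": "arm_command", "kwargs": {
  "increments": [
    [-0.0033,-0.0298,-0.0101,2.2,-0.6,1.1,1],
    [-0.0033,-0.0298,-0.0101,2.2,-0.6,1.1,1],
    [-0.0033,-0.0298,-0.0101,2.2,-0.6,1.1,1],
    [-0.0033,-0.0298,-0.0101,2.2,-0.6,1.1,1],
    [-0.0033,-0.0298,-0.0101,2.2,-0.6,1.1,1],
    [0,0,0,0,0,0,1]
  ]
}}

```text
time_s: 2.7
ee_pos: [0.5116, -0.1401, 0.1219]
tool_rot: [1.574, 1.049, 1.704]
ft_force: [0.3, -0.5, -0.4]
grip_width: 0.998
```

Run:
```python
from h import *
show();plan((.4966,-.078,.022),7.9,30,4,back=.07)
```

```text
t 2.7 p [ 0.5116 -0.1401  0.1219] jawyaw 7.47 x [-0.066  0.494 -0.867] F [ 0.29 -0.49 -0.38] w 0.998 q [ 0.63  0.9  -0.34  1.71 -0.25  0.83  0.7 ]
tcp target [ 0.5003 -0.1047  0.0688] dist 0.0648 N 4 row [0.0161, 0.0013, -0.0016, -0.1047, 0.0342, 0.0221]
```

Call:
{"fn": "arm_command", "kwargs": {
  "increments": [
    [0.016,0.0013,-0.0016,-0.1,0,0,1],
    [0.016,0.0013,-0.0016,-0.1,0,0,1],
    [0.016,0.0013,-0.0016,-0.1,0,0,1],
    [0.016,0.0013,-0.0016,-0.1,0,0,1],
    [0,0,0,0,0,0,1],
    [0,0,0,0,0,0,1]
  ]
}}

```text
time_s: 3.3
ee_pos: [0.5027, -0.0976, 0.0725]
tool_rot: [1.556, 1.045, 1.705]
ft_force: [1.1, -0.6, -0.0]
grip_width: 1.002
```

Run:
```python
from h import *
show();plan((.4966,-.078,.022),7.9,30,6)
cv2.imwrite("pics/c1.png",np.hstack([cv2.resize(grab("top","t1")[190:290,240:370],None,fx=3,fy=3),cv2.resize(grab("scene","s1")[140:240,190:320],None,fx=3,fy=3)]))
```

```text
t 3.3 p [ 0.5027 -0.0976  0.0725] jawyaw 8.41 x [-0.067  0.497 -0.865] F [ 1.07 -0.57 -0.04] w 1.002 q [ 0.59  0.97 -0.37  1.81 -0.26  0.67  0.72]
tcp target [ 0.4955 -0.0701  0.0081] dist 0.0704 N 6 row [0.0116, -0.0013, -0.0006, 0.108, 0.0171, -0.0193]
```

View pics/c1.png

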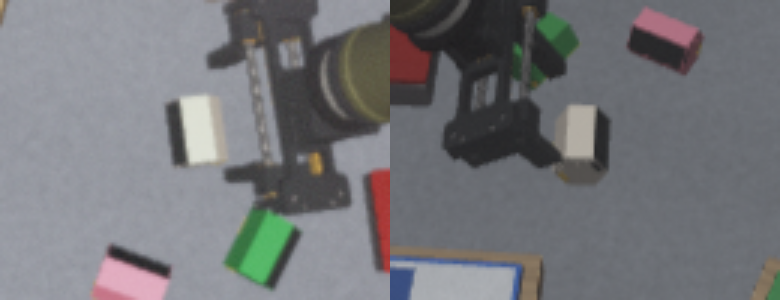

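Run:
```python
from h import *
plan((.4966,-.078,.022),7.9,15,4,back=.07)
```

```text
tcp target [ 0.4985 -0.0918  0.0742] dist 0.0083 N 4 row [0.0004, 0.0018, -0.0009, 0.1486, 0.0687, -3.7607]
```

Call:
{"fn": "arm_command", "kwargs": {
  "increments": [
    [0.0004,0.0018,-0.0009,0.1,0,-3.76,1],
    [0.0004,0.0018,-0.0009,0.1,0,-3.76,1],
    [0.0004,0.0018,-0.0009,0.1,0,-3.76,1],
    [0.0004,0.0018,-0.0009,0.1,0,-3.76,1],
    [0,0,0,0,0,0,1],
    [0,0,0,0,0,0,1]
  ]
}}

```text
time_s: 4.0
ee_pos: [0.4986, -0.0917, 0.0743]
tool_rot: [1.549, 1.308, 1.69]
ft_force: [-0.3, -0.9, 0.9]
grip_width: 0.998
```

Run:
```python
from h import *
show();plan((.4966,-.078,.022),7.9,15,8)
```

```text
t 4.0 p [ 0.4986 -0.0917  0.0743] jawyaw 8.02 x [-0.031  0.258 -0.966] F [-0.29 -0.87  0.87] w 0.998 q [ 0.37  0.86 -0.21  1.95 -0.22  0.44  0.57]
tcp target [ 0.496  -0.0739  0.0065] dist 0.0701 N 8 row [0.0088, -0.0, -0.0, 0.0252, 0.0347, -0.0078]
```

Well settled, so I'll descend and grip.

Call:
{"fn": "arm_command", "kwargs": {
  "increments": [
    [0.0088,0,0,0,0,0,1],
    [0.0088,0,0,0,0,0,1],
    [0.0088,0,0,0,0,0,1],
    [0.0088,0,0,0,0,0,1],
    [0.0088,0,0,0,0,0,1],
    [0.0088,0,0,0,0,0,1],
    [0.0088,0,0,0,0,0,1],
    [0.0088,0,0,0,0,0,1],
    [0,0,0,0,0,0,1],
    [0,0,0,0,0,0,1]
  ]
}}

```text
time_s: 5.0
ee_pos: [0.4956, -0.0732, 0.0056]
tool_rot: [1.554, 1.308, 1.695]
ft_force: [0.2, 0.2, 0.4]
grip_width: 0.998
```

Call:
{"fn": "arm_command", "kwargs": {
  "increments": [
    [0,0,0,0,0,0,0.4],
    [0,0,0,0,0,0,0.4],
    [0,0,0,0,0,0,0.4],
    [0,0,0,0,0,0,0.4],
    [0,0,0,0,0,0,0.4],
    [0,0,0,0,0,0,0.4]
  ]
}}

```text
time_s: 5.6
ee_pos: [0.4959, -0.0735, 0.006]
tool_rot: [1.552, 1.308, 1.692]
ft_force: [0.1, -1.1, 3.4]
grip_width: 0.676
```

Run:
```python
from h import *
show()
```

```text
t 5.6 p [ 0.4959 -0.0735  0.006 ] jawyaw 7.99 x [-0.031  0.258 -0.966] F [ 0.07 -1.15  3.41] w 0.676 q [ 0.35  0.98 -0.22  1.98 -0.22  0.29  0.57]
```

Call:
{"fn": "arm_command", "kwargs": {
  "increments": [
    [-0.015,0,0,0,0,0,0.4],
    [-0.02,0,0,0,0,0,0.4],
    [-0.025,0,0,0,0,0,0.4],
    [-0.025,0,0,0,0,0,0.4],
    [-0.025,0,0,0,0,0,0.4],
    [0,0,0,0,0,0,0.4],
    [0,0,0,0,0,0,0.4]
  ]
}}

```text
time_s: 6.3
ee_pos: [0.4991, -0.1017, 0.1119]
tool_rot: [1.552, 1.308, 1.692]
ft_force: [0.2, -0.3, -1.2]
grip_width: 0.682
```

Run:
```python
from h import *
show();plan((.56,-.13,.13),94.75,-15,20)
```

```text
t 6.3 p [ 0.4991 -0.1017  0.1119] jawyaw 7.99 x [-0.031  0.258 -0.966] F [ 0.21 -0.28 -1.2 ] w 0.682 q [ 0.38  0.8  -0.2   1.93 -0.21  0.53  0.56]
tcp target [ 0.5641 -0.1297  0.1145] dist 0.0708 N 20 row [-0.0001, -0.0038, 0.001, -4.379, 0.013, -1.191]
```

Call:
{"fn": "arm_command", "kwargs": {
  "increments": [
    [-0.0001,-0.0038,0.001,-4.38,0,-1.19,0.4],
    [-0.0001,-0.0038,0.001,-4.38,0,-1.19,0.4],
    [-0.0001,-0.0038,0.001,-4.38,0,-1.19,0.4],
    [-0.0001,-0.0038,0.001,-4.38,0,-1.19,0.4],
    [-0.0001,-0.0038,0.001,-4.38,0,-1.19,0.4],
    [-0.0001,-0.0038,0.001,-4.38,0,-1.19,0.4],
    [-0.0001,-0.0038,0.001,-4.38,0,-1.19,0.4],
    [-0.0001,-0.0038,0.001,-4.38,0,-1.19,0.4],
    [-0.0001,-0.0038,0.001,-4.38,0,-1.19,0.4],
    [-0.0001,-0.0038,0.001,-4.38,0,-1.19,0.4]
  ]
}}

```text
time_s: 7.3
ee_pos: [0.524, -0.1288, 0.1064]
tool_rot: [0.012, 1.462, 0.913]
ft_force: [-0.3, 0.5, -1.2]
grip_width: 0.68
```

Call:
{"fn": "arm_command", "kwargs": {
  "increments": [
    [-0.0001,-0.0038,0.001,-4.38,0,-1.19,0.4],
    [-0.0001,-0.0038,0.001,-4.38,0,-1.19,0.4],
    [-0.0001,-0.0038,0.001,-4.38,0,-1.19,0.4],
    [-0.0001,-0.0038,0.001,-4.38,0,-1.19,0.4],
    [-0.0001,-0.0038,0.001,-4.38,0,-1.19,0.4],
    [-0.0001,-0.0038,0.001,-4.38,0,-1.19,0.4],
    [-0.0001,-0.0038,0.001,-4.38,0,-1.19,0.4],
    [-0.0001,-0.0038,0.001,-4.38,0,-1.19,0.4],
    [-0.0001,-0.0038,0.001,-4.38,0,-1.19,0.4],
    [-0.0001,-0.0038,0.001,-4.38,0,-1.19,0.4]
  ]
}}

```text
time_s: 8.3
ee_pos: [0.5616, -0.1317, 0.1128]
tool_rot: [-1.553, 1.309, 0.104]
ft_force: [0.4, 0.2, 0.1]
grip_width: 0.673
```

Run:
```python
from h import *
show();plan((.56,-.13,.10),94.75,-45,8)
```

```text
t 8.3 p [ 0.5616 -0.1317  0.1128] jawyaw 95.01 x [ 0.258  0.027 -0.966] F [0.36 0.18 0.11] w 0.673 q [ 0.3   0.76 -0.18  2.06  0.56  0.09  1.29]
tcp target [ 0.5713 -0.1291  0.0887] dist 0.0261 N 8 row [0.0033, 0.0004, 0.0002, 0.0117, 0.0448, -3.7496]
```

Run:
```python
from h import *
plan((.52,-.13,.13),0,0,20)
```

```text
tcp target [ 0.52  -0.13   0.114] dist 0.0416 N 20 row [-0.0004, 0.0018, -0.0015, 4.7187, 0.6314, 0.5588]
```

Call:
{"fn": "arm_command", "kwargs": {
  "increments": [
    [-0.0004,0.0018,-0.0015,4.72,0.63,0.56,0.4],
    [-0.0004,0.0018,-0.0015,4.72,0.63,0.56,0.4],
    [-0.0004,0.0018,-0.0015,4.72,0.63,0.56,0.4],
    [-0.0004,0.0018,-0.0015,4.72,0.63,0.56,0.4],
    [-0.0004,0.0018,-0.0015,4.72,0.63,0.56,0.4],
    [-0.0004,0.0018,-0.0015,4.72,0.63,0.56,0.4],
    [-0.0004,0.0018,-0.0015,4.72,0.63,0.56,0.4],
    [-0.0004,0.0018,-0.0015,4.72,0.63,0.56,0.4],
    [-0.0004,0.0018,-0.0015,4.72,0.63,0.56,0.4],
    [-0.0004,0.0018,-0.0015,4.72,0.63,0.56,0.4]
  ]
}}

```text
time_s: 9.3
ee_pos: [0.54, -0.1407, 0.1124]
tool_rot: [-1.134, 1.43, -0.315]
ft_force: [0.5, 0.4, -0.2]
grip_width: 0.679
```

Call:
{"fn": "arm_command", "kwargs": {
  "increments": [
    [-0.0004,0.0018,-0.0015,4.72,0.63,0.56,0.4],
    [-0.0004,0.0018,-0.0015,4.72,0.63,0.56,0.4],
    [-0.0004,0.0018,-0.0015,4.72,0.63,0.56,0.4],
    [-0.0004,0.0018,-0.0015,4.72,0.63,0.56,0.4],
    [-0.0004,0.0018,-0.0015,4.72,0.63,0.56,0.4],
    [-0.0004,0.0018,-0.0015,4.72,0.63,0.56,0.4],
    [-0.0004,0.0018,-0.0015,4.72,0.63,0.56,0.4],
    [-0.0004,0.0018,-0.0015,4.72,0.63,0.56,0.4],
    [-0.0004,0.0018,-0.0015,4.72,0.63,0.56,0.4],
    [-0.0004,0.0018,-0.0015,4.72,0.63,0.56,0.4]
  ]
}}

```text
time_s: 10.3
ee_pos: [0.5191, -0.1312, 0.1146]
tool_rot: [2.572, 1.569, 2.565]
ft_force: [-0.6, 0.3, -0.5]
grip_width: 0.677
```

Run:
```python
from h import *
show();plan((.51,-.13,.16),-95,-45,20)
```

```text
t 10.3 p [ 0.5191 -0.1312  0.1146] jawyaw -0.39 x [-0.001  0.001 -1.   ] F [-0.56  0.31 -0.48] w 0.677 q [ 0.09  0.77  0.13  1.95 -0.21  0.44  0.37]
tcp target [ 0.4987 -0.129   0.1487] dist 0.0398 N 20 row [-0.0012, -0.0013, -0.0013, 4.4631, 1.8429, -1.7035]
```

Call:
{"fn": "arm_command", "kwargs": {
  "increments": [
    [-0.0012,-0.0013,-0.0013,4.46,1.84,-1.7,0.4],
    [-0.0012,-0.0013,-0.0013,4.46,1.84,-1.7,0.4],
    [-0.0012,-0.0013,-0.0013,4.46,1.84,-1.7,0.4],
    [-0.0012,-0.0013,-0.0013,4.46,1.84,-1.7,0.4],
    [-0.0012,-0.0013,-0.0013,4.46,1.84,-1.7,0.4],
    [-0.0012,-0.0013,-0.0013,4.46,1.84,-1.7,0.4],
    [-0.0012,-0.0013,-0.0013,4.46,1.84,-1.7,0.4],
    [-0.0012,-0.0013,-0.0013,4.46,1.84,-1.7,0.4],
    [-0.0012,-0.0013,-0.0013,4.46,1.84,-1.7,0.4],
    [-0.0012,-0.0013,-0.0013,4.46,1.84,-1.7,0.4]
  ]
}}

```text
time_s: 11.3
ee_pos: [0.5055, -0.1372, 0.1296]
tool_rot: [-2.0, 1.142, -2.797]
ft_force: [0.4, 0.2, -1.3]
grip_width: 0.678
```

Call:
{"fn": "arm_command", "kwargs": {
  "increments": [
    [-0.0012,-0.0013,-0.0013,4.46,1.84,-1.7,0.4],
    [-0.0012,-0.0013,-0.0013,4.46,1.84,-1.7,0.4],
    [-0.0012,-0.0013,-0.0013,4.46,1.84,-1.7,0.4],
    [-0.0012,-0.0013,-0.0013,4.46,1.84,-1.7,0.4],
    [-0.0012,-0.0013,-0.0013,4.46,1.84,-1.7,0.4],
    [-0.0012,-0.0013,-0.0013,4.46,1.84,-1.7,0.4],
    [-0.0012,-0.0013,-0.0013,4.46,1.84,-1.7,0.4],
    [-0.0012,-0.0013,-0.0013,4.46,1.84,-1.7,0.4],
    [-0.0012,-0.0013,-0.0013,4.46,1.84,-1.7,0.4],
    [-0.0012,-0.0013,-0.0013,4.46,1.84,-1.7,0.4]
  ]
}}

```text
time_s: 12.3
ee_pos: [0.4984, -0.1294, 0.1478]
tool_rot: [-1.57, 0.786, 3.056]
ft_force: [0.4, 0.3, -0.5]
grip_width: 0.676
```

Run:
```python
from h import *
show();plan((.51,-.13,.06),-95,-45,8)
cv2.imwrite("pics/c2.png",np.hstack([cv2.resize(grab("top","t2")[140:290,240:370],None,fx=3,fy=3),cv2.resize(grab("scene","s2")[120:270,170:300],None,fx=3,fy=3)]))
```

```text
t 12.3 p [ 0.4984 -0.1294  0.1478] jawyaw -94.93 x [-0.704  0.06  -0.708] F [ 0.37  0.28 -0.47] w 0.676 q [-0.18  1.22  0.81  1.29 -0.45  1.66 -1.  ]
tcp target [ 0.4987 -0.129   0.0487] dist 0.0991 N 8 row [0.0087, 0.0088, -0.0001, 0.0022, 0.0104, -0.0068]
```

View pics/c2.png

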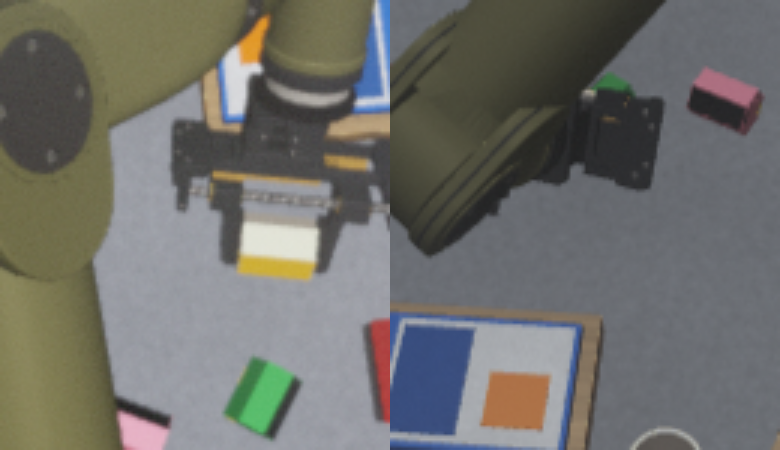

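Call:
{"fn": "arm_command", "kwargs": {
  "increments": [
    [0.0087,0.0088,0,0,0,0,0.4],
    [0.0087,0.0088,0,0,0,0,0.4],
    [0.0087,0.0088,0,0,0,0,0.4],
    [0.0087,0.0088,0,0,0,0,0.4],
    [0.0087,0.0088,0,0,0,0,0.4],
    [0.0087,0.0088,0,0,0,0,0.4],
    [0.0087,0.0088,0,0,0,0,0.4],
    [0.0087,0.0088,0,0,0,0,0.4],
    [0,0,0,0,0,0,0.4],
    [0,0,0,0,0,0,0.4]
  ]
}}

```text
time_s: 13.4
ee_pos: [0.5001, -0.1306, 0.0507]
tool_rot: [-1.57, 0.79, 3.058]
ft_force: [0.7, -1.3, -1.2]
grip_width: 0.676
```

Run:
```python
from h import *
show();plan((.51,-.13,.024),-95,-45,8)
```

```text
t 13.4 p [ 0.5001 -0.1306  0.0507] jawyaw -94.79 x [-0.701  0.058 -0.71 ] F [ 0.68 -1.3  -1.21] w 0.676 q [-0.16  1.34  0.76  1.28 -0.52  1.55 -1.01]
tcp target [ 0.4987 -0.129   0.0127] dist 0.038 N 8 row [0.0035, 0.0032, -0.0002, 0.0155, 0.0208, -0.0331]
```

Call:
{"fn": "arm_command", "kwargs": {
  "increments": [
    [0.0035,0.0032,0,0,0,0,0.4],
    [0.0035,0.0032,0,0,0,0,0.4],
    [0.0035,0.0032,0,0,0,0,0.4],
    [0.0035,0.0032,0,0,0,0,0.4],
    [0.0035,0.0032,0,0,0,0,0.4],
    [0.0035,0.0032,0,0,0,0,0.4],
    [0.0035,0.0032,0,0,0,0,0.4],
    [0.0035,0.0032,0,0,0,0,0.4],
    [0.0007,0.0007,0,0,0,0,0.4],
    [0,0,0,0,0,0,0.4]
  ]
}}

```text
time_s: 14.4
ee_pos: [0.4986, -0.1303, 0.0117]
tool_rot: [-1.57, 0.79, 3.058]
ft_force: [-2.1, 0.4, -1.0]
grip_width: 0.675
```

Run:
```python
from h import *
show()
```

```text
t 14.4 p [ 0.4986 -0.1303  0.0117] jawyaw -94.8 x [-0.701  0.059 -0.71 ] F [-2.13  0.43 -1.05] w 0.675 q [-0.16  1.4   0.75  1.27 -0.54  1.51 -1.01]
```

Call:
{"fn": "arm_command", "kwargs": {
  "increments": [
    [0.0005,0.0005,0,0,0,0,0.4],
    [0,0,0,0,0,0,1],
    [0,0,0,0,0,0,1],
    [0,0,0,0,0,0,1],
    [0,0,0,0,0,0,1],
    [0,0,0,0,0,0,1],
    [-0.01,0,0,0,0,0,1],
    [-0.02,0,0,0,0,0,1],
    [-0.025,0,0,0,0,0,1],
    [-0.025,0,0,0,0,0,1]
  ]
}}

```text
time_s: 15.4
ee_pos: [0.5557, -0.1351, 0.0693]
tool_rot: [-1.57, 0.791, 3.059]
ft_force: [0.0, -0.5, -0.6]
grip_width: 1.003
```

Run:
```python
from h import *
show();plan((.51,-.13,.022),-95,10,10,back=.08)
cv2.imwrite("pics/c3.png",np.hstack([cv2.resize(grab("top","t3")[140:290,240:370],None,fx=3,fy=3),cv2.resize(grab("scene","s3")[120:270,170:300],None,fx=3,fy=3)]))
```

```text
t 15.4 p [ 0.5557 -0.1351  0.0693] jawyaw -94.78 x [-0.701  0.058 -0.711] F [ 0.01 -0.47 -0.57] w 1.003 q [-0.12  1.37  0.77  1.04 -0.52  1.72 -1.08]
tcp target [ 0.4989 -0.129   0.085 ] dist 0.0592 N 10 row [0.0002, -0.0061, -0.0001, 0.0199, 0.0114, 5.4704]
```

View pics/c3.png

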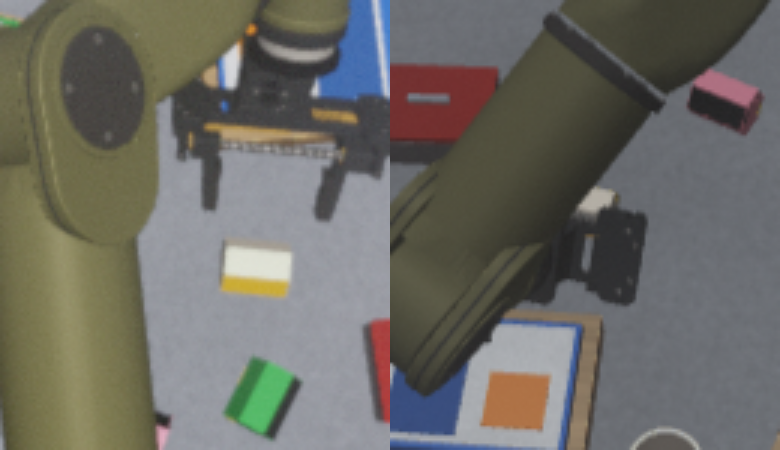

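Run:
```python
from h import *
im=cv2.imread("pics/t3.png");g=im.min(2)
m=np.zeros(g.shape,np.uint8);m[205:245,308:345]=(g[205:245,308:345]>172)
c,h,b=quad(m);r=cv2.minAreaRect(c);print(r,m.sum());M=cv2.moments(m,True);print(ray("top",[(M["m10"]/M["m00"],M["m01"]/M["m00"])],.044))
gg=g.astype(float)
F=[(c,215+cross(gg[215:232,c],170)) for c in range(317,335)]
l=line(ray("top",F,.044));print(l,np.degrees(np.arctan2(l[1][1],l[1][0]))%180)
```

```text
((325.7227478027344, 227.2722930908203), (22.189329147338867, 9.353349685668945), 5.710593223571777) 210
[[ 0.51040181 -0.1340483 ]]
(array([ 0.52372164, -0.13399185]), array([0.09574736, 0.99540567]), np.float64(0.00035029966556739643)) 84.50566377879996
```

Call:
{"fn": "arm_command", "kwargs": {
  "increments": [
    [0.0002,-0.0061,0.0003,0,0,5.47,1],
    [0.0002,-0.0061,0.0003,0,0,5.47,1],
    [0.0002,-0.0061,0.0003,0,0,5.47,1],
    [0.0002,-0.0061,0.0003,0,0,5.47,1],
    [0.0002,-0.0061,0.0003,0,0,5.47,1],
    [0.0002,-0.0061,0.0003,0,0,5.47,1],
    [0.0002,-0.0061,0.0003,0,0,5.47,1],
    [0.0002,-0.0061,0.0003,0,0,5.47,1],
    [0.0002,-0.0061,0.0003,0,0,5.47,1],
    [0.0002,-0.0061,0.0003,0,0,5.47,1]
  ]
}}

```text
time_s: 16.5
ee_pos: [0.4983, -0.133, 0.0825]
tool_rot: [1.587, 1.449, -0.068]
ft_force: [0.1, -0.8, -1.9]
grip_width: 0.998
```

Run:
```python
from h import *
show()
for l in(10,5,0): plan((.5105,-.133,.022),-95.4,l,3,back=.07)
```

```text
t 16.5 p [ 0.4983 -0.133   0.0825] jawyaw -94.82 x [ 0.122 -0.008 -0.993] F [ 0.1  -0.82 -1.9 ] w 0.998 q [ 0.08  0.8   0.16  2.14 -0.99  0.15 -0.49]
tcp target [ 0.5012 -0.1321  0.0752] dist 0.0079 N 3 row [0.0026, 0.0006, -0.0004, 0.1862, -0.0658, 1.002]
tcp target [ 0.5058 -0.1326  0.0758] dist 0.0101 N 3 row [0.0025, 0.0022, -0.0004, 0.1889, -0.0576, -0.6647]
tcp target [ 0.5105 -0.133   0.076 ] dist 0.0138 N 3 row [0.0024, 0.0039, -0.0004, 0.1914, -0.0493, -2.3313]
```

Call:
{"fn": "arm_command", "kwargs": {
  "increments": [
    [0.0024,0.0039,-0.0004,0.19,-0.05,-2.33,1],
    [0.0024,0.0039,-0.0004,0.19,-0.05,-2.33,1],
    [0.0024,0.0039,-0.0004,0.19,-0.05,-2.33,1],
    [0,0,0,0,0,0,1],
    [0,0,0,0,0,0,1]
  ]
}}

```text
time_s: 17.0
ee_pos: [0.512, -0.1331, 0.0752]
tool_rot: [-2.587, 1.568, 2.03]
ft_force: [0.0, 0.3, -0.8]
grip_width: 0.999
```

Run:
```python
from h import *
show()
plan((.5105,-.133,.022),-95.4,0,8)
```

```text
t 17.0 p [ 0.512  -0.1331  0.0752] jawyaw -95.44 x [-0.001  0.002 -1.   ] F [ 0.01  0.35 -0.82] w 0.999 q [-0.09  0.89  0.44  1.99 -0.86  0.46 -0.65]
tcp target [ 0.5105 -0.133   0.006 ] dist 0.0692 N 8 row [0.0087, -0.0002, 0.0, -0.0051, -0.0153, 0.0095]
```

Call:
{"fn": "arm_command", "kwargs": {
  "increments": [
    [0.0087,-0.0002,0,0,0,0,1],
    [0.0087,-0.0002,0,0,0,0,1],
    [0.0087,-0.0002,0,0,0,0,1],
    [0.0087,-0.0002,0,0,0,0,1],
    [0.0087,-0.0002,0,0,0,0,1],
    [0.0087,-0.0002,0,0,0,0,1],
    [0.0087,-0.0002,0,0,0,0,1],
    [0.0087,-0.0002,0,0,0,0,1],
    [0,0,0,0,0,0,1]
  ]
}}

```text
time_s: 17.9
ee_pos: [0.5108, -0.1328, 0.0049]
tool_rot: [-2.634, 1.567, 1.983]
ft_force: [0.6, 0.1, 0.1]
grip_width: 1.0
```

Call:
{"fn": "arm_command", "kwargs": {
  "increments": [
    [0,0,0,0,0,0,0.4],
    [0,0,0,0,0,0,0.4],
    [0,0,0,0,0,0,0.4],
    [0,0,0,0,0,0,0.4],
    [0,0,0,0,0,0,0.4],
    [0,0,0,0,0,0,0.4],
    [-0.02,0,0,0,0,0,0.4],
    [-0.03,0,0,0,0,0,0.4],
    [-0.03,0,0,0,0,0,0.4],
    [-0.03,0,0,0,0,0,0.4]
  ]
}}

```text
time_s: 18.9
ee_pos: [0.511, -0.1331, 0.1169]
tool_rot: [-2.699, 1.568, 1.918]
ft_force: [-0.1, -0.7, -1.1]
grip_width: 0.676
```

Run:
```python
from h import *
show()
plan((.47,-.04,.13),-95.4,-51,12)
```

```text
t 18.9 p [ 0.511  -0.1331  0.1169] jawyaw -95.49 x [-0.001  0.003 -1.   ] F [-0.05 -0.7  -1.06] w 0.676 q [-0.13  0.83  0.51  1.98 -0.78  0.54 -0.72]
tcp target [ 0.4576 -0.0388  0.1199] dist 0.1083 N 12 row [0.0021, -0.0049, -0.0074, -0.0006, -0.0163, -4.2434]
```

Call:
{"fn": "arm_command", "kwargs": {
  "increments": [
    [0.0021,-0.0049,-0.0074,0,0,-4.24,0.4],
    [0.0021,-0.0049,-0.0074,0,0,-4.24,0.4],
    [0.0021,-0.0049,-0.0074,0,0,-4.24,0.4],
    [0.0021,-0.0049,-0.0074,0,0,-4.24,0.4],
    [0.0021,-0.0049,-0.0074,0,0,-4.24,0.4],
    [0.0021,-0.0049,-0.0074,0,0,-4.24,0.4],
    [0.0021,-0.0049,-0.0074,0,0,-4.24,0.4],
    [0.0021,-0.0049,-0.0074,0,0,-4.24,0.4],
    [0.0021,-0.0049,-0.0074,0,0,-4.24,0.4],
    [0.0021,-0.0049,-0.0074,0,0,-4.24,0.4]
  ]
}}

```text
time_s: 19.9
ee_pos: [0.4666, -0.0542, 0.1123]
tool_rot: [-1.575, 0.828, 3.043]
ft_force: [-0.9, 0.5, -1.2]
grip_width: 0.678
```

Call:
{"fn": "arm_command", "kwargs": {
  "increments": [
    [0.0021,-0.0049,-0.0074,0,0,-4.24,0.4],
    [0.0021,-0.0049,-0.0074,0,0,-4.24,0.4],
    [0,0,0,0,0,0,0.4]
  ]
}}

```text
time_s: 20.2
ee_pos: [0.4581, -0.0376, 0.1144]
tool_rot: [-1.577, 0.68, 3.044]
ft_force: [-0.4, 0.8, -1.4]
grip_width: 0.68
```

Run:
```python
from h import *
show()
plan((.475,-.045,.035),-95.4,-52,8)
cv2.imwrite("pics/c4.png",np.hstack([cv2.resize(grab("top","t4")[140:290,220:370],None,fx=2.5,fy=2.5),cv2.resize(grab("scene","s4")[120:270,170:320],None,fx=2.5,fy=2.5)]))
```

```text
t 20.2 p [ 0.4581 -0.0376  0.1144] jawyaw -95.36 x [-0.774  0.076 -0.629] F [-0.38  0.75 -1.38] w 0.68 q [-0.26  1.22  0.63  1.41 -0.43  1.61 -1.16]
tcp target [ 0.4624 -0.0438  0.0251] dist 0.0896 N 8 row [0.0065, 0.0091, 0.0007, 0.0291, -0.0169, -0.1194]
```

View pics/c4.png

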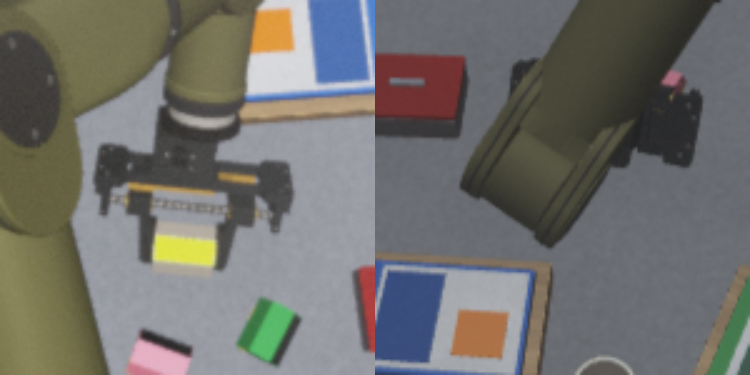

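Call:
{"fn": "arm_command", "kwargs": {
  "increments": [
    [0.0065,0.0091,0.0007,0,0,-0.1,0.4],
    [0.0065,0.0091,0.0007,0,0,-0.1,0.4],
    [0.0065,0.0091,0.0007,0,0,-0.1,0.4],
    [0.0065,0.0091,0.0007,0,0,-0.1,0.4],
    [0.0065,0.0091,0.0007,0,0,-0.1,0.4],
    [0.0065,0.0091,0.0007,0,0,-0.1,0.4],
    [0.0065,0.0091,0.0007,0,0,-0.1,0.4],
    [0.0065,0.0091,0.0007,0,0,-0.1,0.4],
    [0,0,0,0,0,0,0.4]
  ]
}}

```text
time_s: 21.2
ee_pos: [0.462, -0.0446, 0.0255]
tool_rot: [-1.575, 0.666, 3.043]
ft_force: [-0.8, -0.2, -0.4]
grip_width: 0.679
```

Run:
```python
from h import *
show()
plan((.475,-.045,.024),-95.4,-54,6)
```

```text
t 21.2 p [ 0.462  -0.0446  0.0255] jawyaw -95.49 x [-0.782  0.077 -0.618] F [-0.83 -0.2  -0.38] w 0.679 q [-0.23  1.36  0.6   1.34 -0.48  1.55 -1.16]
tcp target [ 0.4621 -0.0438  0.0146] dist 0.0109 N 6 row [0.0011, 0.0014, -0.0001, 0.0152, -0.0303, -0.3623]
```

Call:
{"fn": "arm_command", "kwargs": {
  "increments": [
    [0.0011,0.0014,0,0,0,-0.36,0.4],
    [0.0011,0.0014,0,0,0,-0.36,0.4],
    [0.0011,0.0014,0,0,0,-0.36,0.4],
    [0.0011,0.0014,0,0,0,-0.36,0.4],
    [0.0011,0.0014,0,0,0,-0.36,0.4],
    [0.0011,0.0014,0,0,0,-0.36,0.4],
    [0,0,0,0,0,0,0.4]
  ]
}}

```text
time_s: 21.9
ee_pos: [0.4625, -0.0446, 0.016]
tool_rot: [-1.575, 0.63, 3.044]
ft_force: [0.4, -0.9, -1.0]
grip_width: 0.677
```

Call:
{"fn": "arm_command", "kwargs": {
  "increments": [
    [0,0,0,0,0,0,1],
    [0,0,0,0,0,0,1],
    [0,0,0,0,0,0,1],
    [0,0,0,0,0,0,1],
    [0,0,0,0,0,0,1],
    [-0.015,0,0,0,0,0,1],
    [-0.02,0,0,0,0,0,1],
    [-0.025,0,0,0,0,0,1],
    [-0.025,0,0,0,0,0,1],
    [0,0,0,0,0,0,1]
  ]
}}

```text
time_s: 22.9
ee_pos: [0.5333, -0.0524, 0.0677]
tool_rot: [-1.574, 0.636, 3.046]
ft_force: [-1.0, -0.1, 0.5]
grip_width: 1.003
```

Run:
```python
from h import *
show()
im=grab("top","t5")
cv2.imwrite("pics/c5.png",np.hstack([cv2.resize(im[140:290,220:370],None,fx=2.5,fy=2.5),cv2.resize(grab("scene","s5")[120:270,170:320],None,fx=2.5,fy=2.5)]))
hsv=cv2.cvtColor(im,cv2.COLOR_BGR2HSV);m=cv2.inRange(hsv,(20,90,90),(38,255,255));m[:215]=0;m[270:]=0;m[:,:270]=0;m[:,340:]=0
c,h,b=quad(m>0);print(cv2.minAreaRect(c));M=cv2.moments(m,True);q=(M["m10"]/M["m00"],M["m01"]/M["m00"]);print(q,ray("top",[q],.044))
Q=ray("top",np.argwhere(m)[:,::-1],.044);print(line(Q)[:2])
```

```text
t 22.9 p [ 0.5333 -0.0524  0.0677] jawyaw -95.39 x [-0.801  0.077 -0.594] F [-0.95 -0.06  0.45] w 1.003 q [-0.17  1.38  0.61  1.03 -0.46  1.82 -1.24]
((293.7524719238281, 239.47525024414062), (21.293794631958008, 9.154341697692871), 5.710593223571777)
(290.780701754386, 242.48684210526315) [[ 0.46833931 -0.03971326]]
(array([ 0.46841956, -0.03978108]), array([-0.62488157,  0.78071956]))
```

View pics/c5.png

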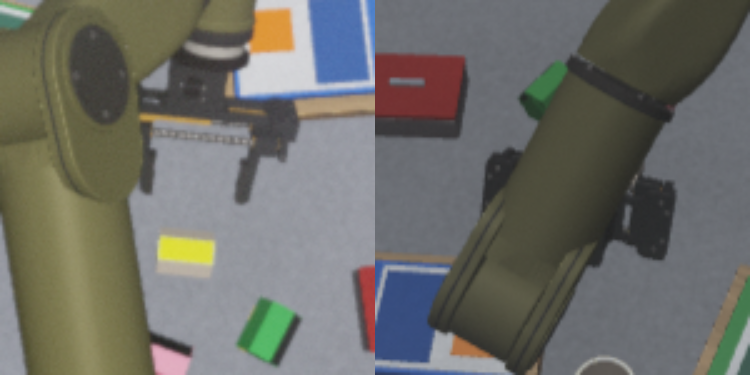

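Run:
```python
from h import *
q=ray("top",[(293.75,239.48)],.044)[0];print(q)
plan((*q,.022),-95.6,0,10,back=.075)
```

```text
[ 0.47650637 -0.04770882]
tcp target [ 0.4765 -0.0477  0.081 ] dist 0.0561 N 10 row [0.0012, -0.0057, 0.0001, 0.0175, -0.0116, 5.3865]
```

Call:
{"fn": "arm_command", "kwargs": {
  "increments": [
    [0.0012,-0.0057,0.0001,0,0,5.39,1],
    [0.0012,-0.0057,0.0001,0,0,5.39,1],
    [0.0012,-0.0057,0.0001,0,0,5.39,1],
    [0.0012,-0.0057,0.0001,0,0,5.39,1],
    [0.0012,-0.0057,0.0001,0,0,5.39,1],
    [0.0012,-0.0057,0.0001,0,0,5.39,1],
    [0.0012,-0.0057,0.0001,0,0,5.39,1],
    [0.0012,-0.0057,0.0001,0,0,5.39,1],
    [0.0012,-0.0057,0.0001,0,0,5.39,1],
    [0.0012,-0.0057,0.0001,0,0,5.39,1]
  ]
}}

```text
time_s: 24.0
ee_pos: [0.4749, -0.047, 0.0835]
tool_rot: [0.748, 1.57, -0.917]
ft_force: [1.5, -0.6, -1.3]
grip_width: 0.997
```

Call:
{"fn": "arm_command", "kwargs": {
  "increments": [
    [0,0,0,0,0,0,1],
    [0,0,0,0,0,0,1]
  ]
}}

```text
time_s: 24.2
ee_pos: [0.4766, -0.0469, 0.0835]
tool_rot: [-2.623, 1.566, 1.993]
ft_force: [-0.3, 0.7, 0.4]
grip_width: 1.0
```

Run:
```python
from h import *
show()
plan((.4765,-.0477,.022),-95.6,0,2,back=.065)
plan((.4765,-.0477,.022),-95.6,0,8)
```

```text
t 24.2 p [ 0.4766 -0.0469  0.0835] jawyaw -95.5 x [-0.002  0.004 -1.   ] F [-0.26  0.74  0.36] w 1.0 q [-0.22  0.83  0.38  2.14 -0.93  0.35 -0.72]
tcp target [ 0.4765 -0.0477  0.071 ] dist 0.0126 N 2 row [0.0063, 0.0, 0.0004, 0.0503, -0.1221, 0.0698]
tcp target [ 0.4765 -0.0477  0.006 ] dist 0.0775 N 8 row [0.0097, 0.0, 0.0001, 0.0126, -0.0305, 0.0175]
```

Call:
{"fn": "arm_command", "kwargs": {
  "increments": [
    [0.0097,0,0.0001,0,0,0,1],
    [0.0097,0,0.0001,0,0,0,1],
    [0.0097,0,0.0001,0,0,0,1],
    [0.0097,0,0.0001,0,0,0,1],
    [0.0097,0,0.0001,0,0,0,1],
    [0.0097,0,0.0001,0,0,0,1],
    [0.0097,0,0.0001,0,0,0,1],
    [0.0097,0,0.0001,0,0,0,1],
    [0,0,0,0,0,0,1],
    [0,0,0,0,0,0,1]
  ]
}}

```text
time_s: 25.2
ee_pos: [0.4784, -0.0482, 0.0053]
tool_rot: [3.049, 1.568, 1.383]
ft_force: [0.1, 0.3, -0.3]
grip_width: 0.999
```

Run:
```python
from h import *
show()
```

```text
t 25.2 p [ 0.4784 -0.0482  0.0053] jawyaw -95.48 x [ 0.     0.002 -1.   ] F [ 0.06  0.34 -0.3 ] w 0.999 q [-0.05  0.95  0.09  2.14 -0.96  0.09 -0.7 ]
```

Call:
{"fn": "arm_command", "kwargs": {
  "increments": [
    [0,0,0,0,0,0,0.4],
    [0,0,0,0,0,0,0.4],
    [0,0,0,0,0,0,0.4],
    [0,0,0,0,0,0,0.4],
    [0,0,0,0,0,0,0.4],
    [0,0,0,0,0,0,0.4],
    [-0.01,0,0,0,0,0,0.4],
    [-0.02,0,0,0,0,0,0.4],
    [-0.025,0,0,0,0,0,0.4],
    [-0.025,0,0,0,0,0,0.4]
  ]
}}

```text
time_s: 26.2
ee_pos: [0.477, -0.0481, 0.0867]
tool_rot: [-2.981, 1.568, 1.636]
ft_force: [0.7, -0.4, -0.4]
grip_width: 0.682
```

Run:
```python
from h import *
show()
# target 40mm before contact
u=np.array([np.cos(np.radians(4.75)),np.sin(np.radians(4.75))]);c=np.array([.6310,-.1896])-u*(.0254+.03);print(c)
plan((*c,.085),-85.25,0,12)
im=grab("top","t6")
cv2.imwrite("pics/c6.png",np.hstack([cv2.resize(im[140:290,220:370],None,fx=2.5,fy=2.5),cv2.resize(grab("scene","s6")[120:270,170:320],None,fx=2.5,fy=2.5)]))
```

```text
t 26.2 p [ 0.477  -0.0481  0.0867] jawyaw -95.5 x [-0.     0.003 -1.   ] F [ 0.67 -0.37 -0.35] w 0.682 q [-0.2   0.82  0.35  2.13 -0.87  0.34 -0.78]
[ 0.57579027 -0.19418757]
tcp target [ 0.5758 -0.1942  0.069 ] dist 0.1772 N 12 row [0.0015, 0.0083, 0.0121, -0.8545, -0.0148, 0.0011]
```

View pics/c6.png

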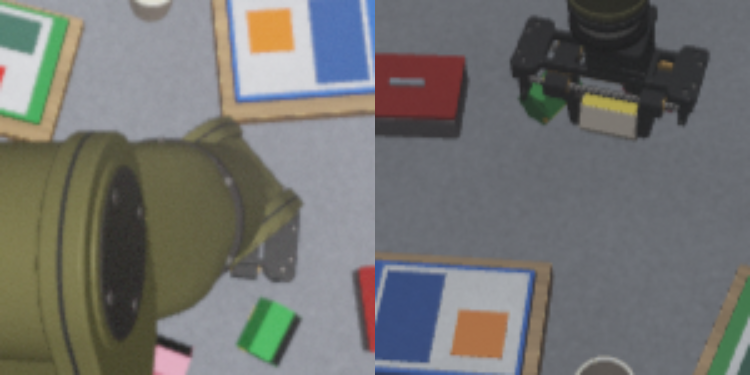

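Call:
{"fn": "arm_command", "kwargs": {
  "increments": [
    [0.0015,0.0083,0.0121,-0.85,0,0,0.4],
    [0.0015,0.0083,0.0121,-0.85,0,0,0.4],
    [0.0015,0.0083,0.0121,-0.85,0,0,0.4],
    [0.0015,0.0083,0.0121,-0.85,0,0,0.4],
    [0.0015,0.0083,0.0121,-0.85,0,0,0.4],
    [0.0015,0.0083,0.0121,-0.85,0,0,0.4],
    [0.0015,0.0083,0.0121,-0.85,0,0,0.4],
    [0.0015,0.0083,0.0121,-0.85,0,0,0.4],
    [0.0015,0.0083,0.0121,-0.85,0,0,0.4],
    [0.0015,0.0083,0.0121,-0.85,0,0,0.4]
  ]
}}

```text
time_s: 27.3
ee_pos: [0.5573, -0.1728, 0.0703]
tool_rot: [2.957, 1.568, 1.439]
ft_force: [-0.5, -0.8, -0.1]
grip_width: 0.679
```

Call:
{"fn": "arm_command", "kwargs": {
  "increments": [
    [0.0015,0.0083,0.0121,-0.85,0,0,0.4],
    [0.0015,0.0083,0.0121,-0.85,0,0,0.4],
    [0,0,0,0,0,0,0.4],
    [0,0,0,0,0,0,0.4]
  ]
}}

```text
time_s: 27.7
ee_pos: [0.5744, -0.1947, 0.0672]
tool_rot: [3.101, 1.567, 1.611]
ft_force: [-0.7, 1.0, -1.3]
grip_width: 0.677
```

Run:
```python
from h import *
show()
u=np.array([np.cos(np.radians(4.75)),np.sin(np.radians(4.75))]);c=np.array([.6310,-.1896])-u*(.0254+.014)
plan((*c,.024),-85.25,0,8)
im=grab("top","t7");sc=grab("scene","s7")
for n,i in(("top",im),("scene",sc)):
    try:
        for k,(c,d,r) in wood_front(i,n).items(): print(n,k,np.round(c,4),round(np.degrees(np.arctan2(d[1],d[0]))%180,2),round(r,4))
    except Exception as e: print(n,e)
cv2.imwrite("pics/c7.png",np.hstack([cv2.resize(im[120:270,270:420],None,fx=2.5,fy=2.5),cv2.resize(sc[140:290,130:280],None,fx=2.5,fy=2.5)]))
```

```text
t 27.7 p [ 0.5744 -0.1947  0.0672] jawyaw -85.32 x [-0.     0.003 -1.   ] F [-0.66  1.02 -1.25] w 0.677 q [ 0.02  0.95  0.42  1.76 -0.67  0.58 -0.63]
tcp target [ 0.5917 -0.1929  0.008 ] dist 0.0617 N 8 row [0.0074, 0.0022, -0.0, -0.0084, -0.0238, -0.001]
top unsupported operand type(s) for +: 'int' and 'NoneType'
scene front [ 0.6313 -0.1868] 94.88 0.0008
scene back [ 0.7816 -0.1766] 94.73 0.0008
scene left [ 0.6901 -0.0823] 4.85 0.0006
scene right [ 0.7247 -0.2805] 4.64 0.0004
```

View pics/c7.png

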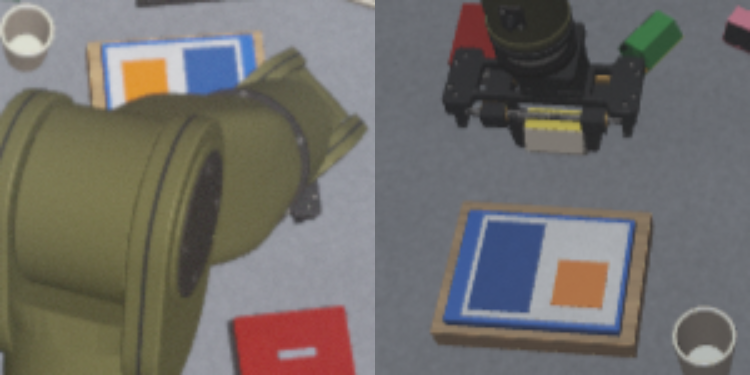

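Call:
{"fn": "arm_command", "kwargs": {
  "increments": [
    [0.0074,0.0022,0,0,0,0,0.4],
    [0.0074,0.0022,0,0,0,0,0.4],
    [0.0074,0.0022,0,0,0,0,0.4],
    [0.0074,0.0022,0,0,0,0,0.4],
    [0.0074,0.0022,0,0,0,0,0.4],
    [0.0074,0.0022,0,0,0,0,0.4],
    [0.0074,0.0022,0,0,0,0,0.4],
    [0.0074,0.0022,0,0,0,0,0.4],
    [0,0,0,0,0,0,0.4],
    [0,0,0,0,0,0,0.4]
  ]
}}

```text
time_s: 28.8
ee_pos: [0.5924, -0.1929, 0.0084]
tool_rot: [2.831, 1.568, 1.342]
ft_force: [-0.5, -0.4, -1.4]
grip_width: 0.682
```

Run:
```python
from h import *
show()
im=grab("scene","s8")
cv2.imwrite("pics/c8.png",cv2.resize(im[180:260,140:260],None,fx=6,fy=6,interpolation=cv2.INTER_NEAREST))
```

```text
t 28.8 p [ 0.5924 -0.1929  0.0084] jawyaw -85.28 x [ 0.001  0.003 -1.   ] F [-0.51 -0.44 -1.42] w 0.682 q [ 0.04  1.05  0.37  1.71 -0.7   0.52 -0.62]
```

View pics/c8.png

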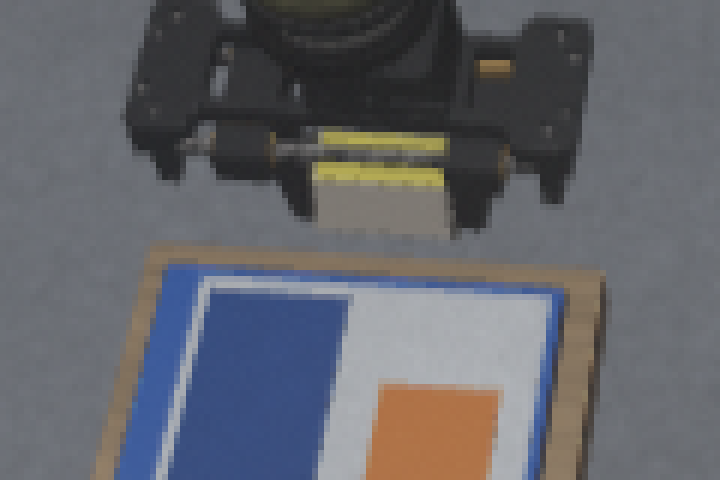

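Run:
```python
from h import *
im=cv2.imread("pics/s8.png").astype(float)
# yellow -> white face edge: saturation drop; vertex: white->table
y=im[...,2]-im[...,0]
A=[(c,206+cross(y[206:218,c],20,False,False)) for c in range(195,212)]
B=[(c,212+cross(im[212:226,c].mean(1),(lambda v:0.5*(v[2]+v[-4]))(im[212:226,c].mean(1)),False,False)) for c in range(195,212)]
for P,z in((A,.0455),(B,.0235)):
    l=line(ray("scene",P,z));print(np.round(l[0],4),np.degrees(np.arctan2(l[1][1],l[1][0]))%180,round(l[2],4))
print(im[212:226,204].mean(1))
for r in(213,216): print(im[r,186:222].mean(1).round())
```

```text
[ 0.6063 -0.1898] 94.83163917995485 0.0005
[ 0.6155 -0.1906] 92.87700666496504 0.0024
[120.33333333 120.66666667 120.66666667 120.66666667 121.33333333
 119.66666667 112.66666667 109.33333333 110.66666667 110.
 110.         111.66666667 113.66666667 102.33333333]
[112. 100.  43.  43.  41.  48.  87. 120. 121. 121. 120. 121. 120. 121.
 120. 120. 120. 120. 121. 121. 121. 121. 121. 121. 122. 122. 121. 118.
  93.  59.  42.  42.  42.  42.  44.  58.]
[113. 114. 111.  98.  79.  69.  94. 121. 121. 122. 120. 121. 120. 120.
 121. 120. 121. 121. 121. 121. 121. 121. 121. 121. 121. 121. 119. 120.
 105.  77.  43.  42.  42.  41.  49.  89.]
```

Run:
```python
from h import *
print(ray("scene",[(191.9,213),(214.1,213)],.040), ray("scene",[(191.9,216),(214.3,216)],.033))
```

```text
[[ 0.61402864 -0.21851354]
 [ 0.60501889 -0.16095511]] [[ 0.61900143 -0.21835025]
 [ 0.60988846 -0.160106  ]]
```

Call:
{"fn": "arm_command", "kwargs": {
  "increments": [
    [0,0.0015,0,0,0,0,0.4],
    [0.0005,0.0015,0,0,0,0,0.4],
    [0,0.0015,0,0,0,0,0.4],
    [0.0005,0.0015,0,0,0,0,0.4],
    [0,0.0015,0,0,0,0,0.4],
    [0,0.001,0,0,0,0,0.4],
    [0,0.001,0,0,0,0,0.4],
    [0,0,0,0,0,0,0.4],
    [0,0,0,0,0,0,0.4]
  ]
}}

```text
time_s: 29.75
ee_pos: [0.602, -0.1921, 0.0075]
tool_rot: [2.762, 1.568, 1.273]
ft_force: [0.1, -0.8, -0.2]
grip_width: 0.679
```

Run:
```python
from h import *
show()
im=grab("scene","s9")
cv2.imwrite("pics/c9.png",cv2.resize(im[190:250,160:250],None,fx=8,fy=8,interpolation=cv2.INTER_NEAREST))
y=(im[...,2].astype(float)-im[...,0])
for c in (197,202,207): print(y[206:232,c])
```

```text
t 29.75 p [ 0.602  -0.1921  0.0075] jawyaw -85.28 x [ 0.001  0.003 -1.   ] F [ 0.07 -0.78 -0.17] w 0.679 q [ 0.03  1.06  0.39  1.68 -0.7   0.54 -0.63]
[ 94.  52.   8.   0.  54.  88.  94.  34.  12.  10.  10.  10.  10.  10.
  10.   7.  20.  35.  37.  -6. -73. -23.  -8. -33. -57. -54.]
[ 85.  66.  12.   0.  17.  82.  95.  52.  19.  11.   9.  10.  11.  10.
  10.  11.  14.  31.  37.  19. -65. -43. -13.  -7.  -7.  -7.]
[ 81.  80.  25.   0.   0.  77.  95.  75.  26.  11.  11.  10.  10.  11.
  11.  10.  11.  31.  36.  37. -53. -78. -20.  -8.  -7.  -7.]
```

View pics/c9.png

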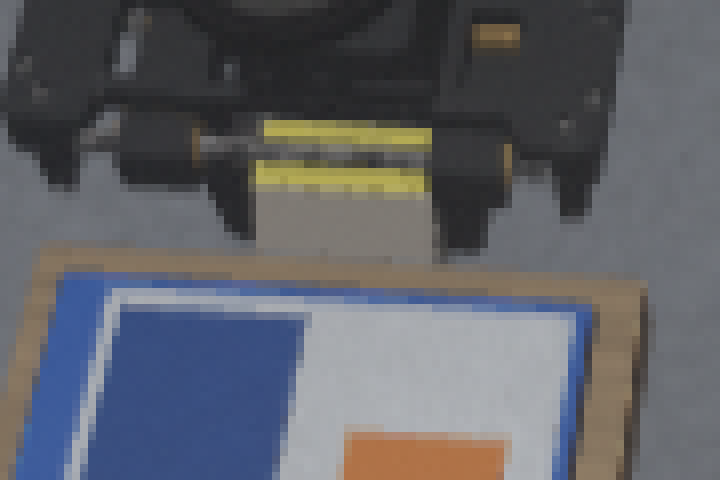

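Call:
{"fn": "arm_command", "kwargs": {
  "increments": [
    [0,0.0005,0,0,0,0,0.4],
    [0,0.0005,0,0,0,0,0.4],
    [0,0.0005,0,0,0,0,0.4],
    [0,0,0,0,0,0,0.4]
  ]
}}

```text
time_s: 30.2
ee_pos: [0.6036, -0.1919, 0.0075]
tool_rot: [2.689, 1.568, 1.2]
ft_force: [-0.2, 0.4, -0.5]
grip_width: 0.681
```

Call:
{"fn": "arm_command", "kwargs": {
  "increments": [
    [0,0.0003,0,0,0,0,0.4],
    [0,0,0,0,0,0,0.4]
  ]
}}

```text
time_s: 30.4
ee_pos: [0.6038, -0.1919, 0.0075]
tool_rot: [2.728, 1.568, 1.239]
ft_force: [0.3, -0.2, -1.1]
grip_width: 0.68
```

Run:
```python
from h import *
show()
im=grab("scene","s10");show();im2=grab("scene","s10b");show()
for k,(c,d,r) in wood_front(im,"scene").items(): print(k,np.round(c,4),round(np.degrees(np.arctan2(d[1],d[0]))%180,2),round(r,4))
cv2.imwrite("pics/c10.png",cv2.resize(im[190:250,160:250],None,fx=8,fy=8,interpolation=cv2.INTER_NEAREST))
y=im[...,2].astype(float)-im[...,0]
A=[(c,206+cross(y[206:220,c],20,False,False)) for c in range(195,212)]
l=line(ray("scene",A,.0445));print(np.round(l[0],4),np.degrees(np.arctan2(l[1][1],l[1][0]))%180)
```

```text
t 30.4 p [ 0.6038 -0.1919  0.0075] jawyaw -85.28 x [ 0.001  0.003 -1.   ] F [ 0.32 -0.25 -1.08] w 0.68 q [ 0.03  1.06  0.39  1.68 -0.7   0.54 -0.64]
t 30.45 p [ 0.6038 -0.1919  0.0075] jawyaw -85.28 x [ 0.001  0.003 -1.   ] F [ 1.14 -0.24 -1.21] w 0.676 q [ 0.03  1.06  0.39  1.68 -0.7   0.54 -0.64]
t 30.5 p [ 0.6038 -0.1919  0.0075] jawyaw -85.28 x [ 0.001  0.003 -1.   ] F [ 0.25 -0.52 -0.28] w 0.68 q [ 0.03  1.06  0.39  1.68 -0.7   0.54 -0.64]Traceback (most recent call last):
  File "<stdin>", line 4, in <module>
  File "h.py", line 43, in wood_front
    f=[(c,214+cross(w[214:240,c],2,True,True)) for c in range(170,236)]
          ~~~^~~~~~~~~~~~~~~~~~~~~~~~~~~~~~~~
TypeError: unsupported operand type(s) for +: 'int' and 'NoneType'
```

Call:
{"fn": "arm_command", "kwargs": {
  "increments": [
    [0.0006,0,0,0,0,0,0.4],
    [0.0006,0.0004,0,0,0,0,0.4],
    [0,0,0,0,0,0,0.4]
  ]
}}

```text
time_s: 30.8
ee_pos: [0.6041, -0.1919, 0.0064]
tool_rot: [2.786, 1.568, 1.297]
ft_force: [0.3, -0.1, 0.2]
grip_width: 0.679
```

Call:
{"fn": "arm_command", "kwargs": {
  "increments": [
    [0,0.0004,0,0,0,0,0.4],
    [0,0,0,0,0,0,0.4]
  ]
}}

```text
time_s: 31.0
ee_pos: [0.6047, -0.1919, 0.0064]
tool_rot: [2.708, 1.568, 1.22]
ft_force: [-0.9, -0.3, 0.1]
grip_width: 0.678
```

```bash
cat > chk.py <<'E'
from h import *
import sys
show();F=[]
for k in range(2):
    im=grab("scene","s%s_%d"%(sys.argv[1],k));F.append(bot.sense()["ft_force"])
print("F",np.round(F,2).tolist())
w=im[...,2].astype(float)-im[...,0]
f=[(c,214+cross(w[214:240,c],2,True,True)) for c in [*range(170,188),*range(224,236)]]
b=[(c,262+cross(w[262:290,c],2,False,False)) for c in range(160,228)]
for k,P,z in(("front",f,.032),("back",b,0)):
    c,d,r=line(ray("scene",P,z));print(k,np.round(c,4),"x at y=-.19:",np.round(c[0]+d[0]/d[1]*(-.19-c[1]),4),np.degrees(np.arctan2(d[1],d[0]))%180)
A=[(c,206+cross(w[206:222,c],20,False,False)) for c in range(196,211)]
c,d,r=line(ray("scene",A,.0445));print("vertex x at y=-.19:",np.round(c[0]+d[0]/d[1]*(-.19-c[1])+.0127,4),np.degrees(np.arctan2(d[1],d[0]))%180)
cv2.imwrite("pics/c%s.png"%sys.argv[1],cv2.resize(im[190:250,160:250],None,fx=8,fy=8,interpolation=cv2.INTER_NEAREST))
E
python3 chk.py 11
```

```text
t 31.0 p [ 0.6047 -0.1919  0.0064] jawyaw -85.28 x [ 0.001  0.003 -1.   ] F [-0.86 -0.28  0.12] w 0.678 q [ 0.03  1.07  0.39  1.67 -0.7   0.54 -0.64]
F [[-0.76, 0.35, 0.35], [-0.26, 0.68, 0.58]]
front [ 0.6321 -0.1963] x at y=-.19: 0.6315 94.8361249197792
back [ 0.7816 -0.1766] x at y=-.19: 0.7827 94.74852198801435
vertex x at y=-.19: 0.6318 94.24409690710576
```

Call:
{"fn": "arm_command", "kwargs": {
  "increments": [
    [0,0.0004,0,0,0,0,0.4],
    [0,0,0,0,0,0,0.4]
  ]
}}

```text
time_s: 31.3
ee_pos: [0.6051, -0.1919, 0.0063]
tool_rot: [2.697, 1.568, 1.209]
ft_force: [-0.4, -0.4, -0.3]
grip_width: 0.676
```

Call:
{"fn": "arm_command", "kwargs": {
  "increments": [
    [0,0.0004,0,0,0,0,0.4],
    [0,0,0,0,0,0,0.4]
  ]
}}

```text
time_s: 31.5
ee_pos: [0.6054, -0.1918, 0.0064]
tool_rot: [2.714, 1.568, 1.225]
ft_force: [-0.0, 0.1, -0.2]
grip_width: 0.674
```

```bash
python3 chk.py 12
```

```text
t 31.5 p [ 0.6054 -0.1918  0.0064] jawyaw -85.28 x [ 0.001  0.003 -1.   ] F [-0.02  0.06 -0.19] w 0.674 q [ 0.03  1.07  0.39  1.67 -0.7   0.55 -0.64]
F [[-0.52, -0.82, 0.73], [-0.62, -0.39, -0.29]]
front [ 0.6321 -0.1963] x at y=-.19: 0.6315 94.81710208561164
back [ 0.7816 -0.1766] x at y=-.19: 0.7827 94.74010888367808
vertex x at y=-.19: 0.6327 95.40572989506073
```

View pics/c12.png

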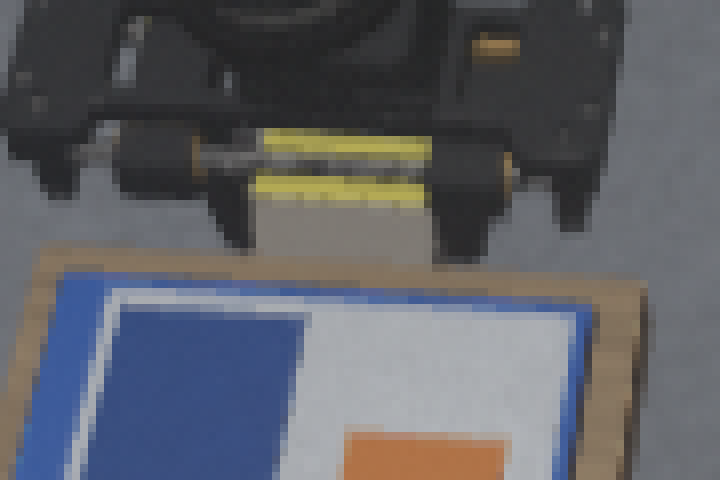

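Call:
{"fn": "arm_command", "kwargs": {
  "increments": [
    [0,0.0004,0,0,0,0,0.4],
    [0,0,0,0,0,0,0.4]
  ]
}}

```text
time_s: 31.8
ee_pos: [0.6058, -0.1918, 0.0064]
tool_rot: [2.737, 1.568, 1.249]
ft_force: [-0.8, 0.7, 0.5]
grip_width: 0.679
```

Call:
{"fn": "arm_command", "kwargs": {
  "increments": [
    [0,0.0004,0,0,0,0,0.4],
    [0,0,0,0,0,0,0.4]
  ]
}}

```text
time_s: 32.0
ee_pos: [0.6062, -0.1918, 0.0063]
tool_rot: [2.714, 1.568, 1.226]
ft_force: [-0.3, -0.4, 1.2]
grip_width: 0.675
```

```bash
python3 chk.py 13
```

```text
t 32.0 p [ 0.6062 -0.1918  0.0063] jawyaw -85.28 x [ 0.001  0.003 -1.   ] F [-0.31 -0.36  1.24] w 0.675 q [ 0.03  1.07  0.39  1.67 -0.7   0.55 -0.64]
F [[-0.08, 0.3, 0.85], [-1.14, -0.76, 0.98]]
front [ 0.6321 -0.1963] x at y=-.19: 0.6315 94.82846360638935
back [ 0.7816 -0.1766] x at y=-.19: 0.7827 94.74311068411214
vertex x at y=-.19: 0.6334 94.94485159449077
```

Call:
{"fn": "arm_command", "kwargs": {
  "increments": [
    [0,0.0003,0,0,0,0,0.4],
    [0,0,0,0,0,0,0.4]
  ]
}}

```text
time_s: 32.3
ee_pos: [0.6065, -0.1917, 0.0064]
tool_rot: [2.742, 1.568, 1.253]
ft_force: [-1.0, -0.4, 1.8]
grip_width: 0.679
```

Call:
{"fn": "arm_command", "kwargs": {
  "increments": [
    [0,0.0003,0,0,0,0,0.4],
    [0,0,0,0,0,0,0.4]
  ]
}}

```text
time_s: 32.5
ee_pos: [0.6068, -0.1917, 0.0063]
tool_rot: [2.715, 1.568, 1.227]
ft_force: [-0.9, 0.6, 0.6]
grip_width: 0.678
```

```bash
python3 chk.py 14
```

```text
t 32.5 p [ 0.6068 -0.1917  0.0063] jawyaw -85.28 x [ 0.001  0.003 -1.   ] F [-0.92  0.56  0.55] w 0.678 q [ 0.03  1.07  0.39  1.67 -0.7   0.55 -0.64]
F [[-0.11, -0.38, 1.39], [0.24, 0.21, 1.31]]
front [ 0.6321 -0.1963] x at y=-.19: 0.6315 94.83080366241983
back [ 0.7816 -0.1766] x at y=-.19: 0.7827 94.74083547119308
vertex x at y=-.19: 0.634 93.83658633971858
```

Call:
{"fn": "arm_command", "kwargs": {
  "increments": [
    [0,0.0003,0,0,0,0,0.4],
    [0,0,0,0,0,0,0.4]
  ]
}}

```text
time_s: 32.8
ee_pos: [0.6071, -0.1917, 0.0064]
tool_rot: [2.709, 1.568, 1.221]
ft_force: [-1.1, 0.5, 1.3]
grip_width: 0.677
```

Call:
{"fn": "arm_command", "kwargs": {
  "increments": [
    [0,0.0003,0,0,0,0,0.4],
    [0,0,0,0,0,0,0.4]
  ]
}}

```text
time_s: 33.0
ee_pos: [0.6074, -0.1916, 0.0063]
tool_rot: [2.723, 1.568, 1.234]
ft_force: [-0.7, -0.5, 2.2]
grip_width: 0.677
```

```bash
python3 chk.py 15
```

```text
t 33.0 p [ 0.6074 -0.1916  0.0063] jawyaw -85.28 x [ 0.001  0.003 -1.   ] F [-0.66 -0.52  2.19] w 0.677 q [ 0.03  1.07  0.39  1.67 -0.7   0.55 -0.64]
F [[-1.7, -0.96, 1.39], [-2.0, 0.08, 2.1]]
front [ 0.6321 -0.1963] x at y=-.19: 0.6315 94.82189900482975
back [ 0.7816 -0.1766] x at y=-.19: 0.7828 94.75659583566576
vertex x at y=-.19: 0.6346 94.03380102934294
```

View pics/c15.png

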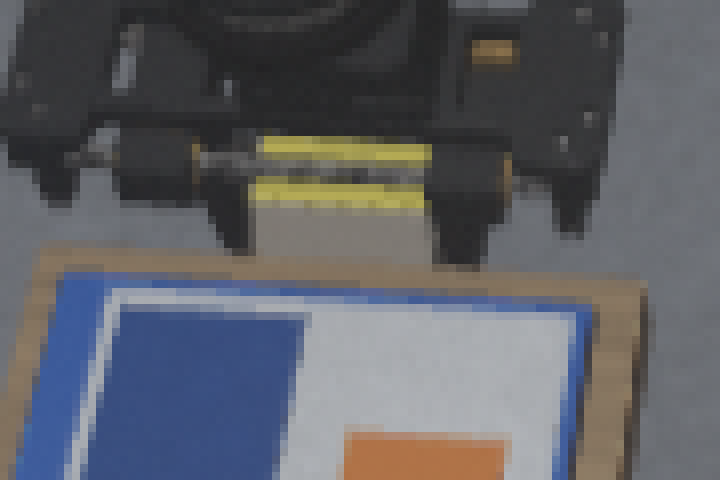

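Call:
{"fn": "arm_command", "kwargs": {
  "increments": [
    [0,0.0003,0,0,0,0,0.4],
    [0,0,0,0,0,0,0.4]
  ]
}}

```text
time_s: 33.3
ee_pos: [0.6077, -0.1916, 0.0064]
tool_rot: [2.738, 1.568, 1.249]
ft_force: [-1.6, 0.3, 1.8]
grip_width: 0.679
```

```bash
python3 chk.py 16; python3 -c "
from h import *
for k in range(3):
    cams.read_camera('top'); print(np.round(bot.sense()['ft_force'],2),np.round(bot.sense()['torque'],2))"
```

```text
t 33.3 p [ 0.6077 -0.1916  0.0064] jawyaw -85.28 x [ 0.001  0.003 -1.   ] F [-1.63  0.34  1.76] w 0.679 q [ 0.03  1.07  0.39  1.67 -0.7   0.55 -0.64]
F [[-0.52, -0.22, 3.03], [-1.7, 0.05, 1.75]]
front [ 0.6321 -0.1964] x at y=-.19: 0.6315 94.8379610183997
back [ 0.7816 -0.1766] x at y=-.19: 0.7827 94.74743664193267
vertex x at y=-.19: 0.6349 94.71748190722577
[-1.4   0.44  1.64] [0.05 0.36 0.  ]
[-1.72  0.89  1.62] [-0.    0.39 -0.02]
[-1.05 -0.24  2.76] [0.06 0.38 0.09]
```

Call:
{"fn": "arm_command", "kwargs": {
  "increments": [
    [-0.0008,0,0,0,0,0,0.4],
    [0,0,0,0,0,0,0.4]
  ]
}}

```text
time_s: 33.75
ee_pos: [0.6079, -0.1914, 0.007]
tool_rot: [2.672, 1.568, 1.184]
ft_force: [0.9, -0.3, -0.7]
grip_width: 0.68
```

```bash
python3 -c "
from h import *
show();F=[]
for k in range(6):
    im=grab('top','tt%d'%k); F.append([*bot.sense()['ft_force'],*bot.sense()['torque']])
print(np.round(np.mean(F,0),2))"
```

```text
t 33.75 p [ 0.6079 -0.1914  0.007 ] jawyaw -85.27 x [ 0.001  0.003 -1.   ] F [ 0.9  -0.26 -0.67] w 0.68 q [ 0.03  1.07  0.39  1.67 -0.7   0.55 -0.64]
[-0.12 -0.04 -0.79  0.01  0.17 -0.01]
```

Call:
{"fn": "arm_command", "kwargs": {
  "increments": [
    [0,0.0005,0,0,0,0,0.4],
    [0,0,0,0,0,0,0.4]
  ]
}}

```text
time_s: 34.25
ee_pos: [0.608, -0.1916, 0.0071]
tool_rot: [2.874, 1.568, 1.386]
ft_force: [-1.6, -0.2, -0.6]
grip_width: 0.679
```

```bash
cat > f.py <<'E'
from h import *
show();F=[]
for k in range(4):
    cams.read_camera('scene'); F.append([*bot.sense()['ft_force'],*bot.sense()['torque']])
print(np.round(np.mean(F,0),2))
E
python3 f.py
```

```text
t 34.25 p [ 0.608  -0.1916  0.0071] jawyaw -85.29 x [ 0.001  0.003 -1.   ] F [-1.63 -0.17 -0.56] w 0.679 q [ 0.03  1.07  0.39  1.66 -0.7   0.55 -0.64]
[-0.49 -0.37 -0.86 -0.01  0.27 -0.  ]
```

Call:
{"fn": "arm_command", "kwargs": {
  "increments": [
    [0,0.0005,0,0,0,0,0.4],
    [0,0,0,0,0,0,0.4]
  ]
}}

```text
time_s: 34.65
ee_pos: [0.608, -0.1915, 0.007]
tool_rot: [-3.126, 1.568, 1.668]
ft_force: [-2.7, 0.3, 1.0]
grip_width: 0.676
```

```bash
python3 f.py
```

```text
t 34.65 p [ 0.608  -0.1915  0.007 ] jawyaw -85.29 x [-0.     0.003 -1.   ] F [-2.74  0.25  1.  ] w 0.676 q [ 0.03  1.07  0.39  1.66 -0.7   0.55 -0.64]
[-2.5  -0.31  0.32 -0.05  0.69  0.01]
```

Call:
{"fn": "arm_command", "kwargs": {
  "increments": [
    [0,-0.0003,0,0,0,0,0.4],
    [0.0006,0,0,0,0,0,0.4],
    [0.0004,0,0,0,0,0,0.4],
    [0,0,0,0,0,0,0.4]
  ]
}}

```text
time_s: 35.25
ee_pos: [0.6081, -0.1916, 0.0064]
tool_rot: [2.872, 1.568, 1.383]
ft_force: [-3.1, -0.3, 3.5]
grip_width: 0.673
```

```bash
python3 f.py; python3 chk.py 17
```

```text
t 35.25 p [ 0.6081 -0.1916  0.0064] jawyaw -85.29 x [ 0.001  0.003 -1.   ] F [-3.14 -0.3   3.55] w 0.673 q [ 0.03  1.07  0.39  1.66 -0.7   0.55 -0.64]
[-4.84  0.53  4.25  0.06  1.05  0.02]
t 35.45 p [ 0.6081 -0.1916  0.0063] jawyaw -85.29 x [ 0.001  0.003 -1.   ] F [-5.28  0.46  4.98] w 0.675 q [ 0.03  1.07  0.39  1.66 -0.7   0.55 -0.64]
F [[-5.83, 0.02, 5.16], [-5.02, 1.34, 6.37]]
front [ 0.6321 -0.1964] x at y=-.19: 0.6315 94.83060991085677
back [ 0.7816 -0.1766] x at y=-.19: 0.7827 94.7451989981496
vertex x at y=-.19: 0.6353 95.22655648326928
```

Call:
{"fn": "arm_command", "kwargs": {
  "increments": [
    [-0.0003,-0.0005,0,0,0,0,0.4],
    [0,0,0,0,0,0,1],
    [0,0,0,0,0,0,1],
    [0,0,0,0,0,0,1],
    [0,0,0,0,0,0,1],
    [0,0,0,0,0,0,1]
  ]
}}

```text
time_s: 36.15
ee_pos: [0.6082, -0.1916, 0.0064]
tool_rot: [2.564, 1.568, 1.076]
ft_force: [-0.8, -0.2, -0.6]
grip_width: 1.002
```

```bash
python3 chk.py 18
```

```text
t 36.15 p [ 0.6082 -0.1916  0.0064] jawyaw -85.27 x [ 0.001  0.003 -1.   ] F [-0.84 -0.2  -0.63] w 1.002 q [ 0.03  1.07  0.39  1.66 -0.7   0.55 -0.64]
F [[0.12, -0.11, 0.12], [-0.2, -1.71, 0.34]]
front [ 0.6319 -0.1964] x at y=-.19: 0.6313 94.80137991928734
back [ 0.7816 -0.1766] x at y=-.19: 0.7827 94.7433858174426
vertex x at y=-.19: 0.6352 94.88089419369291
```

View pics/c18.png

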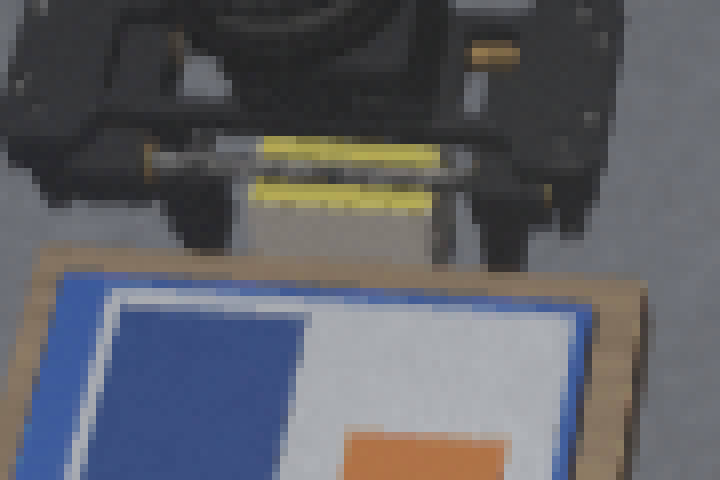

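Released and the riser hasn't moved. I'll retract straight up and look again.

Call:
{"fn": "arm_command", "kwargs": {
  "increments": [
    [-0.005,0,0,0,0,0,1],
    [-0.01,0,0,0,0,0,1],
    [-0.02,0,0,0,0,0,1],
    [-0.03,0,0,0,0,0,1],
    [-0.04,0,0,0,0,0,1],
    [-0.04,0,0,0,0,0,1]
  ]
}}

```text
time_s: 36.85
ee_pos: [0.6075, -0.192, 0.1535]
tool_rot: [2.748, 1.568, 1.26]
ft_force: [0.3, 0.1, -0.9]
grip_width: 1.0
```

Call:
{"fn": "arm_command", "kwargs": {
  "increments": [
    [-0.02,-0.03,-0.03,0,0,0,1],
    [-0.02,-0.03,-0.03,0,0,0,1],
    [-0.01,-0.03,-0.03,0,0,0,1],
    [0,-0.03,-0.03,0,0,0,1],
    [0,-0.03,-0.03,0,0,0,1],
    [0,0,-0.04,0,0,0,1],
    [0,0,-0.04,0,0,0,1],
    [0,0,-0.04,0,0,0,1],
    [0,0,-0.04,0,0,0,1],
    [0,0,-0.04,0,0,0,1]
  ]
}}

```text
time_s: 37.85
ee_pos: [0.4293, 0.146, 0.2031]
tool_rot: [2.536, 1.566, 1.047]
ft_force: [0.9, 0.2, -0.5]
grip_width: 0.999
```

Run:
```python
from h import *
show()
t=grab("top","t20");s=grab("scene","s20")
cv2.imwrite("pics/c20.png",np.hstack([cv2.resize(t[130:205,295:395],None,fx=4,fy=4),cv2.resize(s[200:275,150:250],None,fx=4,fy=4)]))
cv2.imwrite("pics/full20.png",np.hstack([cv2.resize(t,(400,300)),cv2.resize(s,(400,300))]))
```

```text
t 37.85 p [0.4293 0.146  0.2031] jawyaw -85.31 x [ 0.002  0.004 -1.   ] F [ 0.85  0.2  -0.53] w 0.999 q [-0.82  0.62  0.64  2.13 -0.67  0.59 -1.18]
```

View pics/c20.png

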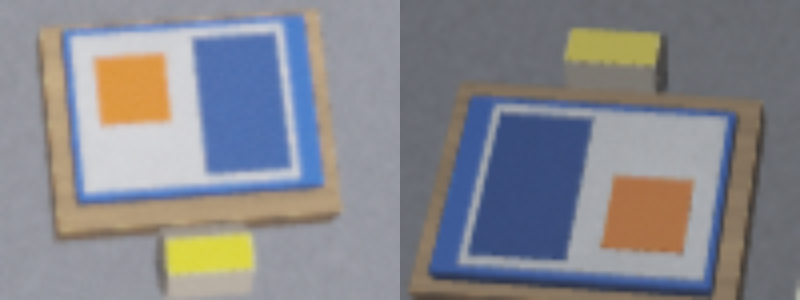

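View pics/full20.png

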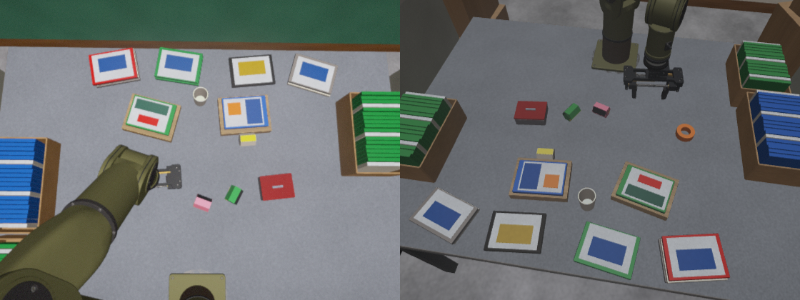

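Run:
```python
from h import *
th=np.radians(4.75);u=np.array([np.cos(th),np.sin(th)]);v=np.array([-u[1],u[0]])
for n,w in(("top",(180,205,325,365)),("scene",(200,225,185,222))):
    im=cv2.imread(f"pics/{n}20.png");hsv=cv2.cvtColor(im,cv2.COLOR_BGR2HSV)
    m=np.zeros(im.shape[:2],np.uint8);a,b,c,d=w
    m[a:b,c:d]=cv2.inRange(hsv,(22,110,90),(38,255,255))[a:b,c:d]
    M=cv2.moments(m,True);q=(M["m10"]/M["m00"],M["m01"]/M["m00"]);cc=ray(n,[q],.044)[0]
    cnt,h,bx=quad(m>0);B=ray(n,bx,.044)
    e=sorted([B[(i+1)%4]-B[i] for i in range(4)],key=lambda z:-np.linalg.norm(z))[0]
    o={}
    warm=im[...,2].astype(float)-im[...,0]
    if n=="top":
        f=[(x,180+cross(warm[180:200,x],5,False,False)) for x in [*range(314,332),*range(362,374)]];z=0
        l=[(298+cross(warm[r,298:330],5,True,True),r) for r in range(142,184)]; r_=[(360+cross(warm[r,360:392],5,False,False),r) for r in range(138,180)]
    else:
        f=[(x,214+cross(warm[214:240,x],2,True,True)) for x in [*range(170,186),*range(222,236)]];z=.032
        l=[(225+cross(warm[r,225:248],2,False,False),r) for r in range(232,275)]; r_=[(145+cross(warm[r,145:175],2,True,True),r) for r in range(230,268)]
    F=line(ray(n,f,z));L=line(ray(n,l,0));R=line(ray(n,r_,.032))
    print(n,"marker",np.round(cc,4),"yaw",np.degrees(np.arctan2(e[1],e[0]))%180,"front",np.round(F[0],4),np.degrees(np.arctan2(F[1][1],F[1][0]))%180)
    print("  depth centre->front",(F[0]-cc)@u,"lateral off",cc@v-(L[0]@v+R[0]@v)/2, "L,R",np.round(L[0],4),np.round(R[0],4))
```

```text
[ WARN:0@0.477] global loadsave.cpp:275 findDecoder imread_('pics/top20.png'): can't open/read file: check file path/integrity
Traceback (most recent call last):
cv2.error: OpenCV(4.12.0) /io/opencv/modules/imgproc/src/color.cpp:199: error: (-215:Assertion failed) !_src.empty() in function 'cvtColor'
```

```bash
cp pics/t20.png pics/top20.png; cp pics/s20.png pics/scene20.png
cat > m.py <<'E'
from h import *
import sys
N=sys.argv[1]
th=np.radians(4.75);u=np.array([np.cos(th),np.sin(th)]);v=np.array([-u[1],u[0]])
for n,w in(("top",(180,205,325,365)),("scene",(200,225,185,222))):
    im=cv2.imread(f"pics/{n}{N}.png");hsv=cv2.cvtColor(im,cv2.COLOR_BGR2HSV)
    m=np.zeros(im.shape[:2],np.uint8);a,b,c,d=w
    m[a:b,c:d]=cv2.inRange(hsv,(22,110,90),(38,255,255))[a:b,c:d]
    M=cv2.moments(m,True);q=(M["m10"]/M["m00"],M["m01"]/M["m00"]);cc=ray(n,[q],.044)[0]
    P=ray(n,np.argwhere(m)[:,::-1],.044);e=np.linalg.svd(P-P.mean(0))[2][0]
    warm=im[...,2].astype(float)-im[...,0]
    if n=="top":
        f=[(x,180+cross(warm[180:200,x],5,False,False)) for x in [*range(314,332),*range(362,374)]];z=0
        l=[(298+cross(warm[r,298:330],5,True,True),r) for r in range(142,184)]; r_=[(360+cross(warm[r,360:392],5,False,False),r) for r in range(138,180)]
    else:
        f=[(x,214+cross(warm[214:240,x],2,True,True)) for x in [*range(170,186),*range(222,236)]];z=.032
        l=[(225+cross(warm[r,225:248],2,False,False),r) for r in range(232,275)]; r_=[(145+cross(warm[r,145:175],2,True,True),r) for r in range(230,268)]
    F=line(ray(n,f,z));L=line(ray(n,l,0));R=line(ray(n,r_,.032))
    print(n,q,"marker",np.round(cc,4),"yaw",np.degrees(np.arctan2(e[1],e[0]))%180,"front",np.round(F[0],4),np.degrees(np.arctan2(F[1][1],F[1][0]))%180)
    print("  depth centre->front",(F[0]-cc)@u,"lateral off",cc@v-(L[0]@v+R[0]@v)/2, "L,R",np.round(L[0],4),np.round(R[0],4))
E
python3 m.py 20
```

```text
top (346.8662790697674, 193.0174418604651) marker [ 0.6058 -0.194 ] yaw 94.8417461598935 front [ 0.6301 -0.1846] 94.74051226332948
  depth centre->front 0.02499729355342102 lateral off -0.0003112913043704091 L,R [ 0.7047 -0.0845] [ 0.7092 -0.2861]
scene (202.78205128205127, 211.43589743589743) marker [ 0.6073 -0.1903] yaw 93.81154768818683 front [ 0.6316 -0.19  ] 94.85220821277062
  depth centre->front 0.024288160385909946 lateral off -0.0005759557040745933 L,R [ 0.6901 -0.0823] [ 0.7247 -0.2806]
```

Run:
```python
from h import *
a=cv2.imread("pics/scene0.png").astype(int);b=cv2.imread("pics/s20.png").astype(int)
a2=cv2.imread("pics/top0.png").astype(int);b2=cv2.imread("pics/t20.png").astype(int)
d=lambda x,y,w:np.abs(x-y)[w[0]:w[1],w[2]:w[3]].max(2)
for k,w in dict(tin=(138,178,155,212),roll=(170,200,382,418),mug=(260,296,245,278),green_riser=(225,305,290,395),lookgreen=(142,168,226,254),pink=(142,162,268,296),blue=(225,285,150,243)).items():
    x=d(a,b,w);print(k,x.max(),(x>25).sum())
x=d(a2,b2,(240,282,360,415));print("tin top",x.max(),(x>25).sum())
```

```text
tin 7 0
roll 7 0
mug 7 0
green_riser 8 0
lookgreen 6 0
pink 7 0
blue 8 0
tin top 18 0
```

All the other objects are unchanged in the pictures, so I'm handing in.

```bash
python3 -c "
from cell import bot,finish_job
print(finish_job())"
```

```text
the job is handed in; nothing more can be done
None
```

The marker now lies yellow flat up against the middle of the blue riser's front edge, and I handed the job in at about 38 s of the 67 s allowed.

**How:** I gripped the marker by its ends, set it down one flat over twice in clear space, then took it upright to the riser. I moved it forward in steps under 1 mm until the force showed contact, lowered it, opened the gripper and withdrew.

**Last checks (robot clear):**
- **Centring:** within about 0.6 mm of the middle of the edge, in both cameras.
- **Touching:** the distance from marker centre to riser face measured 24.3 and 25.0 mm, against 25.4 mm for contact, so they touch to within camera error.
- **Square:** the top camera shows it about 0.1° off. The scene camera shows about 1° off, on a picture only a few pixels deep, so I trust the top view more.
- **Nothing else moved:** before-and-after pictures of both risers, the tin, roll, mug and the two look-alikes show no visible change.

**Checks that disagreed:**
- The first push reading turned out to be the marker dragging on the table, so I lifted it about 0.8 mm and repeated the approach.
- While I set the marker down against the riser, the horizontal force rose briefly to about 5 to 6 N before I let go. Part of that was the table, and the riser did not shift measurably.

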